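# Set out the bud vases on the log risers

## Task

Set out the craft stall's display: stand the four turned wooden vases upright on the four log rounds, one in the middle of each, the tallest vase on the lowest log, the next tallest on the next lowest, and so on up to the shortest vase on the highest log, so that all four mouths come out level. Leave the bowl and the star where they lie, and do not knock any vase over.

Things in the scene. Friction and masses are not known exactly. Their poses are not given: they have to be found in the camera images.
- vase_60: The shortest of the four turned wooden bud vases, loose, upright: 60 mm high. Straight round body 36 mm in diameter from 4 mm up to 42 mm, then a narrower neck and a small lip with a dark mouth (the lip is 27 mm across). Two dark lines run round the body. Round, so its yaw means nothing. Origin: centre of the underside; z points up to the mouth.
- vase_80: The second shortest of the four turned wooden bud vases, loose, upright: 80 mm high. Straight round body 40 mm in diameter from 4 mm up to 56 mm, then a narrower neck and a small lip with a dark mouth (the lip is 30 mm across). Two dark lines run round the body. Round, so its yaw means nothing. Origin: centre of the underside; z points up to the mouth.
- vase_100: The second tallest of the four turned wooden bud vases, loose, upright: 100 mm high. Straight round body 44 mm in diameter from 4 mm up to 70 mm, then a narrower neck and a small lip with a dark mouth (the lip is 33 mm across). Two dark lines run round the body. Round, so its yaw means nothing. Origin: centre of the underside; z points up to the mouth.
- vase_120: The tallest of the four turned wooden bud vases, loose, upright: 120 mm high. Straight round body 48 mm in diameter from 4 mm up to 84 mm, then a narrower neck and a small lip with a dark mouth (the lip is 36 mm across). Two dark lines run round the body. Round, so its yaw means nothing. Origin: centre of the underside; z points up to the mouth.
- log_20: The lowest of the four log rounds (sawn upright sections of a branch, dark bark, pale flat top): 20 mm high, 90 mm in diameter, fixed to the table. Origin: centre of its underside on the table; the flat top is 20 mm above it. Its yaw means nothing.
- log_40: The second lowest of the four log rounds (sawn upright sections of a branch, dark bark, pale flat top): 40 mm high, 82 mm in diameter, fixed to the table. Origin: centre of its underside on the table; the flat top is 40 mm above it. Its yaw means nothing.
- log_60: The second highest of the four log rounds (sawn upright sections of a branch, dark bark, pale flat top): 60 mm high, 74 mm in diameter, fixed to the table. Origin: centre of its underside on the table; the flat top is 60 mm above it. Its yaw means nothing.
- log_80: The highest of the four log rounds (sawn upright sections of a branch, dark bark, pale flat top): 80 mm high, 66 mm in diameter, fixed to the table. Origin: centre of its underside on the table; the flat top is 80 mm above it. Its yaw means nothing.
- bowl: Small open wooden bowl, 84 mm across the rim, 40 mm high, loose; stays where it is. Origin: centre of the underside.
- star: Flat five-pointed wooden star, about 80 mm across, 20 mm thick, lying loose on the table; stays where it is. Origin: centre of the underside.
There are look-alikes about, which are no part of the job. What is shaped like the log_40 but yellow is not meant.

How it is judged (in metres and radians):
At the end, for the whole second after the job is handed in: Each vase stands upright (within 0.1 rad) and at rest on the top of its own log (60 mm vase on the 80 mm log, 80 on 60, 100 on 40, 120 on 20), its axis within 12 mm of the log's and its foot within 4 mm of the top's height; the bowl and the star are within 30 mm of where they began (horizontal distance between vase_60 and log_80 below 0.012 m and z of vase_60 in the frame of log_80 between 0.076 and 0.084 m and angle between each of vase_60, vase_80, vase_100, vase_120's own z axis and vertical below 0.1 rad and linear speed of each of vase_60, vase_80, vase_100, vase_120 below 0.02 m/s and horizontal distance between vase_80 and log_60 below 0.012 m and z of vase_80 in the frame of log_60 between 0.056 and 0.064 m and horizontal distance between vase_100 and log_40 below 0.012 m and z of vase_100 in the frame of log_40 between 0.036 and 0.044 m and horizontal distance between vase_120 and log_20 below 0.012 m and z of vase_120 in the frame of log_20 between 0.016 and 0.024 m and distance of each of bowl, star from where it was at the start of the episode below 0.03 m); the robot touches nothing.
It fails at once if the bowl or the star is pushed more than 30 mm from where it was (distance of any of bowl, star from where it was at the start of the episode above 0.03 m).
It fails at once if a vase is knocked over (tilted more than 50 degrees) (angle between any of vase_60, vase_80, vase_100, vase_120's own z axis and vertical above 0.87 rad).
It also fails if it takes over 106 s, if anything falls off the work surface, if the arm or the gripper's body presses on something with over 40 N, if the wrist force passes 120 N, or if a joint passes its speed limit or range.

## Robot

A 7-joint arm with a two-finger parallel gripper is mounted at the origin on the work surface. World frame = base frame: x ahead of the robot, y to its left, z up, the work surface at z = 0. Lengths are in m, angles in degrees, forces in N, time in s.
With the tool pointing down it reaches from about 0.425 to 0.875 m from the base axis. Payload 4.7 kg.
Tool frame: the origin (TCP) lies at the very end of the fingers, on their centre line; the grasp point (between the pads) lies env.tcp_to_grasp behind it (env.tcp_to_grasp is the distance from the TCP to the grasp point, in m); z points along the fingers, x is the direction in which the jaws open and shut, and the axes are right-handed (so a half turn about z gives the same grasp; the last joint's range is limited). The gripper opens to 87 mm and grips with 3 to 60 N. Pads are 19 mm wide; open, the fingers measure 117 mm over their backs; the gripper's body (75 mm by 190 mm) begins 51 mm behind the grasp point.
Start: joints at [-70.525, 18.392, -4.016, 83.108, 1.295, 78.541, -3.26], TCP at [0.208, 0.616, 0.188] pointing down, gripper open.
Joint ranges: [-163.93, 163.93], [-17.29, 119.83], [-79.2, 71.16], [3.27, 140.29], [-89.18, 269.18], [5.43, 117.66], [-154.24, 154.24]. Speed limits (degrees/s): [147.25, 147.25, 180, 180, 180, 180, 180].

## Interface

Orientations are given as [roll, pitch, yaw] about the fixed x, y, z axes, in that order (R = Rz(yaw) Ry(pitch) Rx(roll)).
In Python, from cell import env gives the robot as it stands. The module is installed in compiled form; this text tells all that it offers.
- The arm moves only by the tool send_rows, never from a script. Its argument "steps" is a list of rows, each a list of 3 entries, a list of its own where there are three numbers: the shift along the tool's x, y, z in m, then the turn, a rotation vector about the tool's x, y, z in rad, then the finger opening in m, from 0 to 0.087. A call has exactly 5 rows; each row is the pose to reach, as a shift and turn from the pose commanded when the call began, along the tool's axes at that moment; what a row does not reach only later rows make up. A row lasts 1/12 s, in which the tool goes at most 41.7 mm and 7.16 degrees, less where a joint would pass 70% of its speed; a pose out of reach is approached as far as the arm can. A call with a gripper value outside its range is refused whole. The fingers move at their own pace and stop on an object; "grip_force" is the grip in N (left out, the last holds). Time passes only in rows, so rows that repeat a pose let the fingers close, or fill a call up. It gives the time, the measured TCP pose, the force and the opening at its end, in the units of the state.
- env.get_obs(): the state, without advancing time (a new reading comes with each control period).
- env.read_camera(name): name is "side" or "top" or "wrist"; returns a dict with "pixels" (384x512x3 uint8, red, green, blue), "fx", "fy", "cx", "cy" (pixels), "position" and "rotation" of the camera in the world. Camera axes: x right, y up, looking along -z (the intrinsics and any distortion apply to the point x, -y, -z); pixel columns grow to the right and rows downward; lengths in m; the calibration is good to about 2 mm. A picture is of the moment at which its call begins. There is no depth.
- env.sign_off(): hands the job in, once; it reports no verdict.
The state is a dict: "time_s": time; "qpos": joint angles; "joint_velocities": joint speeds; "effort": joint torques, N m; "tool_pos": TCP position; "tool_rot": TCP orientation; "force": force on the tool from outside, world axes, zero at the start; "wrist_torque": the same for the moment, N m; "grip_width": finger opening in m.
Only numpy, scipy, OpenCV 4.12 (cv2) and the standard library are available. Lean on these libraries where they do the work, as an engineer would, in place of code of your own. Each camera call takes 0.05 s, during which the arm holds its last target.

## Working session

There is one attempt and no reset: what is moved stays moved. The work goes in short steps, Python scripts to look and compute and a tool call to move; the robot and the scene stay as the last step left them, time stands still between calls to the robot, and variables do not carry over. Pictures are saved under pics/ and viewed, and the job is handed in when it is done.

Besides the shell and the picture viewer there is one more tool, called after ">>>" by a JSON object that holds its "fn" and its "kwargs". send_rows: Moves the arm, as the interface text tells. Its arguments: {"type":"object","properties":{"steps":{"type":"array"},"grip_force":{"type":"number"}},"required":["steps"]}

```bash
mkdir -p pics; python3 - <<'E'
from cell import env
import cv2
o=env.get_obs();print(o, env.tcp_to_grasp)
for n in ["top","side","wrist"]:
    c=env.read_camera(n);print(n,{k:v for k,v in c.items() if k!="pixels"})
    cv2.imwrite(f"pics/{n}0.png",c["pixels"][:,:,::-1])
E
```

```text
{'time_s': 0.0, 'qpos': array([-70.52684953,  18.43961216,  -4.01362309,  83.17739661,
         1.29582767,  78.54020295,  -3.26220239]), 'joint_velocities': array([ 0.03628448, -0.08055984,  0.05196642, -0.03173961, -0.06558181,
        0.04085778,  0.11530591]), 'effort': array([-4.64404475e-04, -4.91294575e+01, -4.04298278e-01, -3.12526846e+01,
       -6.38725958e-02,  4.38307668e-02,  1.67934240e-04]), 'tool_pos': array([0.20789878, 0.61518232, 0.18713321]), 'tool_rot': array([1.79992730e+02, 1.11927147e-01, 7.13327992e+01]), 'force': array([ 0.35824265, -0.01512365,  0.3301932 ]), 'wrist_torque': array([ 0.00195413,  0.01863291, -0.02171888]), 'grip_width': 0.08696404979849186} 0.0187
top {'fx': 465.1558128248328, 'fy': 465.1558128248328, 'cx': 254.4409218094563, 'cy': 195.81958368522746, 'position': array([0.32034971, 0.01195709, 1.13892447]), 'rotation': array([  8.64069759,  -0.60518725, -90.26102183])}
side {'fx': 404.1771047466573, 'fy': 404.1771047466573, 'cx': 256.79778487967013, 'cy': 193.7801526890993, 'position': array([ 0.05649891, -0.55658361,  0.76428496]), 'rotation': array([ 44.4928482 ,  -0.6447793 , -34.39693041])}
wrist {'fx': 304.54830280255754, 'fy': 304.54830280255754, 'cx': 254.51334273082256, 'cy': 198.37717945597834, 'position': array([0.14117039, 0.637762  , 0.38392096]), 'rotation': array([-1.48066826e+01,  5.29586701e-02,  7.13340718e+01])}
```

View pics/top0.png

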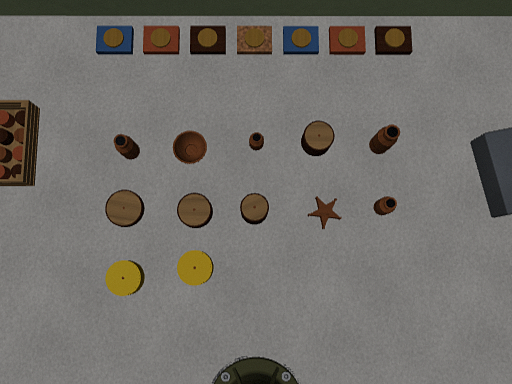

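View pics/side0.png

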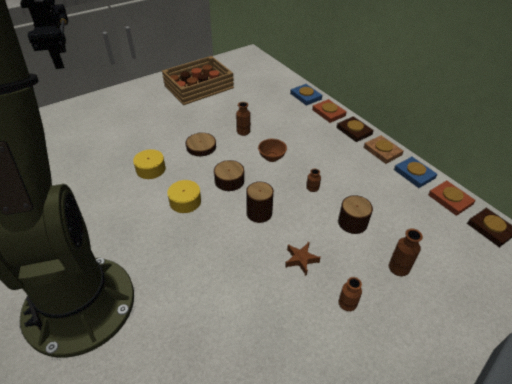

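View pics/wrist0.png

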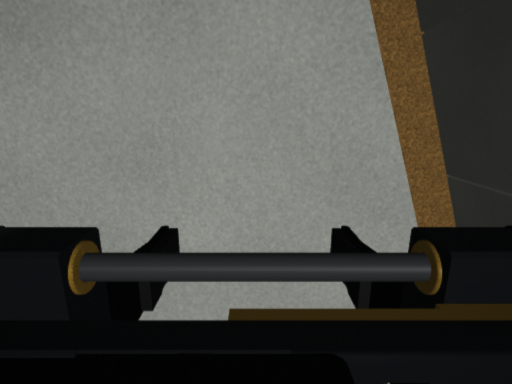

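```bash
cat > h.py <<'E'
import numpy as np,cv2
from scipy.spatial.transform import Rotation as R
def cam(c):
    r=c["rotation"]; return np.array(c["position"]),R.from_euler("xyz",r,degrees=True).as_matrix()
def ray(c,u,v,z):
    p,M=cam(c);d=M@np.array([(u-c["cx"])/c["fx"],-(v-c["cy"])/c["fy"],-1]);return p+d*(z-p[2])/d[2]
def proj(c,P):
    p,M=cam(c);q=M.T@(np.asarray(P)-p);return c["cx"]+c["fx"]*q[0]/-q[2],c["cy"]-c["fy"]*q[1]/-q[2]
E
python3 - <<'E'
from cell import env
from h import *
for n in ["top","side"]:
    c=env.read_camera(n);np.save(f"{n}.npy",c,allow_pickle=True)
    im=np.ascontiguousarray(c["pixels"][:,:,::-1])
    if n=="top": r=im[105:300,95:415];
    else: r=im[90:320,130:440]
    cv2.imwrite(f"pics/{n}z.png",cv2.resize(r,None,fx=2.5,fy=2.5,interpolation=cv2.INTER_CUBIC))
    hsv=cv2.cvtColor(im,cv2.COLOR_BGR2HSV)
    pts=[(115,208),(195,218),(255,200),(310,136),(388,140),(325,212),(256,145),(190,150),(118,280)] if n=="top" else [(200,145),(229,167),(260,190),(356,204),(403,265),(314,186),(243,130),(350,300),(302,258)]
    for p in pts: print(n,p,hsv[p[1],p[0]])
E
```

```text
top (115, 208) [ 17 130 100]
top (195, 218) [ 16 128 102]
top (255, 200) [ 16 125  98]
top (310, 136) [ 16 133  98]
top (388, 140) [ 12 213  30]
top (325, 212) [ 12 174  82]
top (256, 145) [ 11 181  72]
top (190, 150) [ 12 177  85]
top (118, 280) [ 24 208 148]
side (200, 145) [ 17 119 129]
side (229, 167) [ 19 119 129]
side (260, 190) [ 14 149 111]
side (356, 204) [ 16 130 126]
side (403, 265) [ 10 159  53]
side (314, 186) [ 11 165  48]
side (243, 130) [  9 157  52]
side (350, 300) [ 11 170  57]
side (302, 258) [ 11 168  94]
```

View pics/topz.png

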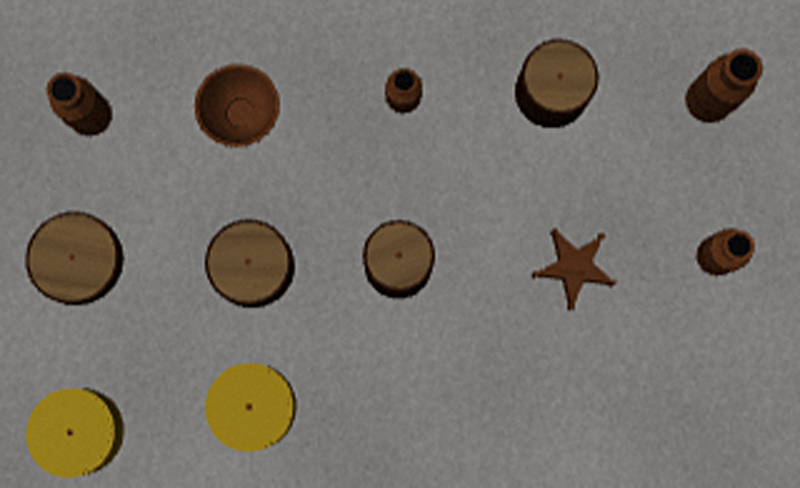

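View pics/sidez.png

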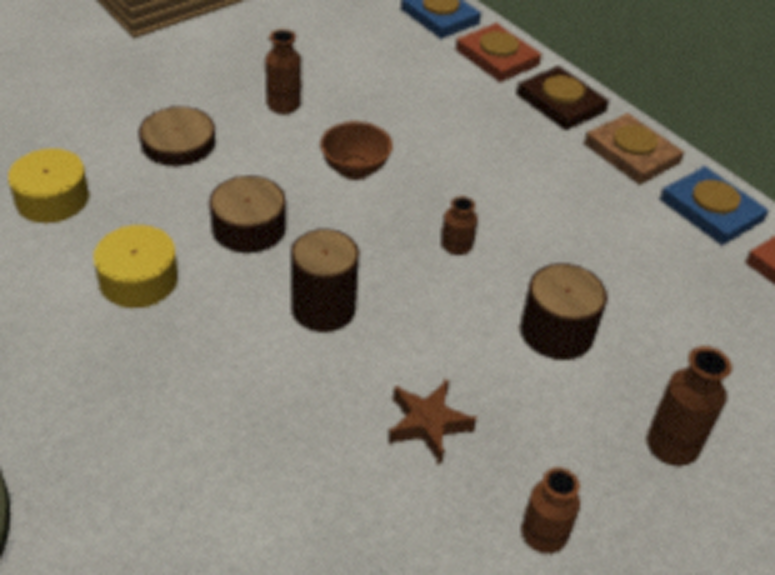

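```bash
cat > meas.py <<'E'
from h import *
seeds={"top":dict(log_20=(124,208),log_40=(194,210),log_80=(255,207),log_60=(319,135),v120=(392,131),v80=(390,203),v60=(256,137),v100=(121,141)),
"side":dict(log_20=(201,142),log_40=(229,170),log_80=(260,191),log_60=(357,206),v120=(414,235),v80=(354,284),v60=(315,172),v100=(243,106))}
H=dict(log_20=.02,log_40=.04,log_60=.06,log_80=.08,v60=.06,v80=.08,v100=.1,v120=.12)
def blob(c,seed,kind):
    im=np.ascontiguousarray(c["pixels"][:,:,::-1]);hsv=cv2.cvtColor(im,cv2.COLOR_BGR2HSV)
    if kind=="log": m=((hsv[...,2]>75)&(hsv[...,1]>80)).astype(np.uint8)
    else: m=(im.max(2)<26).astype(np.uint8)
    if kind=="log": m=cv2.morphologyEx(m,cv2.MORPH_CLOSE,np.ones((3,3)))
    n,l,st,ce=cv2.connectedComponentsWithStats(m)
    x,y=seed; w=l[y-4:y+5,x-4:x+5]; w=w[w>0]
    if not len(w): return None
    k=np.bincount(w).argmax()
    return ce[k],st[k]
if __name__=="__main__":
  cs={n:np.load(f"{n}.npy",allow_pickle=True).item() for n in seeds}
  for k in seeds["top"]:
    for n in seeds:
        b=blob(cs[n],seeds[n][k],k[:3] if k[0]=="l" else "v")
        if b is None: print(k,n,None);continue
        print(k,n,b[0].round(1),b[1][2:],ray(cs[n],*b[0],H[k]).round(4), "width mm at top height %.1f"%(1e3*np.linalg.norm(ray(cs[n],b[1][0],b[0][1],H[k])-ray(cs[n],b[1][0]+b[1][2],b[0][1],H[k]))))
E
python3 meas.py
```

```text
log_20 top [123.5 207.6] [ 34  34 924] [0.4626 0.316  0.02  ] width mm at top height 81.9
log_20 side [200.4 141.5] [ 30  18 414] [0.4603 0.3128 0.02  ] width mm at top height 88.3
log_40 top [193.8 209.4] [ 32  32 782] [0.4552 0.1438 0.04  ] width mm at top height 75.9
log_40 side [228.6 169.9] [ 30  19 448] [0.4531 0.1412 0.04  ] width mm at top height 79.8
log_80 top [254.1 206.7] [ 26  26 525] [0.4561 0.0009 0.08  ] width mm at top height 59.7
log_80 side [259.6 190.6] [ 26  18 370] [ 0.4544 -0.001   0.08  ] width mm at top height 62.2
log_60 top [318.6 135.1] [ 28  27 599] [ 0.631  -0.1547  0.06  ] width mm at top height 67.2
log_60 side [356.9 206. ] [ 31  21 491] [ 0.6292 -0.1562  0.06  ] width mm at top height 74.1
v120 top [392.1 131.5] [11 10 83] [ 0.622  -0.3127  0.12  ] width mm at top height 25.1
v120 side [413.7 234.5] [11  8 66] [ 0.6208 -0.313   0.12  ] width mm at top height 22.6
v80 top [390.2 202.7] [ 9  8 54] [ 0.4643 -0.3128  0.08  ] width mm at top height 20.8
v80 side [354.1 282.7] [ 9  8 50] [ 0.4631 -0.3135  0.08  ] width mm at top height 17.7
v60 top [256.1 137. ] [ 7  7 41] [ 0.6266 -0.0049  0.06  ] width mm at top height 16.7
v60 side [314.9 171.2] [ 5  3 12] [ 0.6254 -0.0063  0.06  ] width mm at top height 13.0
v100 top [120.  140.1] [ 9  9 67] [0.6083 0.3081 0.1   ] width mm at top height 20.6
v100 side [242.8 104.3] [ 5  3 10] [0.6056 0.3052 0.1   ] width mm at top height 14.7
```

>>> {"fn": "send_rows", "kwargs": {"steps": [[[-0.013, 0.0376, -0.01], [0, 0, 0.1245], 0.087], [[-0.026, 0.0752, -0.02], [0, 0, 0.249], 0.087], [[-0.039, 0.1128, -0.03], [0, 0, 0.3735], 0.087], [[-0.052, 0.1504, -0.04], [0, 0, 0.498], 0.087], [[-0.065, 0.188, -0.05], [0, 0, 0.6225], 0.087]], "grip_force": 20}}

```text
time_s: 0.67
tool_pos: [0.3666, 0.4927, 0.2388]
tool_rot: [-180.0, -0.0, 35.3]
force: [0.8, 0.7, -0.3]
grip_width: 0.087
```

>>> {"fn": "send_rows", "kwargs": {"steps": [[[0.0112, 0.0376, 0], [0, 0, 0.1245], 0.087], [[0.0224, 0.0752, 0], [0, 0, 0.249], 0.087], [[0.0336, 0.1128, 0], [0, 0, 0.3735], 0.087], [[0.0448, 0.1504, 0], [0, 0, 0.498], 0.087], [[0.056, 0.188, 0], [0, 0, 0.6225], 0.087]]}}

```text
time_s: 1.08
tool_pos: [0.5217, 0.3726, 0.2385]
tool_rot: [-180.0, -0.0, -0.3]
force: [-0.1, 1.2, -0.2]
grip_width: 0.0871
```

>>> {"fn": "send_rows", "kwargs": {"steps": [[[0.0285, 0.022, 0.0], [0, 0, -0.005], 0.087], [[0.057, 0.044, 0.01], [0, 0, -0.005], 0.087], [[0.0853, 0.0656, 0.04], [0, 0, -0.005], 0.087], [[0.0853, 0.0656, 0.075], [0, 0, -0.005], 0.087], [[0.0853, 0.0656, 0.0885], [0, 0, -0.005], 0.087]]}}

```text
time_s: 1.5
tool_pos: [0.6055, 0.3035, 0.1442]
tool_rot: [179.7, 0.3, -0.0]
force: [-0.8, 0.0, -1.3]
grip_width: 0.0869
```

```bash
python3 - <<'E'
from cell import env
from h import *
c=env.read_camera("wrist");print(env.get_obs()["tool_pos"],c["position"],c["rotation"])
cv2.imwrite("pics/w1.png",c["pixels"][:,:,::-1]); np.save("w.npy",c,allow_pickle=True)
print(proj(c,(.607,.307,.1)))
E
```

```text
[0.60263465 0.30581962 0.14262361] [0.60584314 0.37407891 0.34050852] [-15.07527501   0.31535068  -0.03892538]
(np.float64(257.59477417024607), np.float64(201.08386968215078))
```

View pics/w1.png

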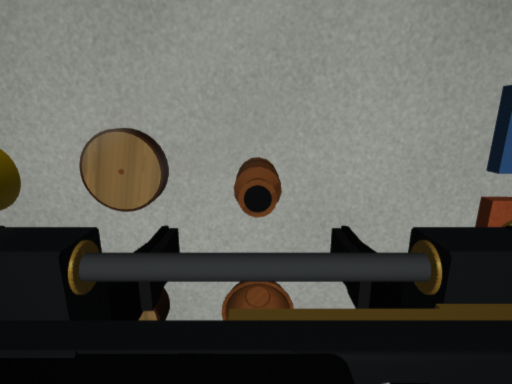

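```bash
python3 - <<'E'
from cell import env
from h import *
for i in range(4):
  c=env.read_camera("wrist");o=env.get_obs();print(o["tool_pos"],o["tool_rot"],c["position"],o["joint_velocities"].round(1))
from meas import blob
b=blob(c,(257,198),"v");print(b[0],b[1],ray(c,*b[0],.1))
m=blob(c,(125,160),"log");print(m[0],ray(c,*m[0],.02))
E
```

```text
[0.60260321 0.30819044 0.14566832] [179.83116714   0.43364216   0.32404863] [0.60352615 0.37643536 0.33891166] [-1.4 -2.6 -0.6 -4.3  0.   1.5 -0. ]
[0.60378896 0.30991378 0.14874301] [179.98559636   0.19250877   0.41589622] [0.60291767 0.3783572  0.34212681] [-0.9 -2.2  0.  -3.2  0.2 -0.   0. ]
[0.60484359 0.31079727 0.15086115] [-1.79911322e+02  2.60394787e-03  4.56573660e-01] [0.60315248 0.37953925 0.34538061] [-0.4 -1.4  0.4 -1.9  0.2 -0.2  0.1]
[0.60564158 0.31103256 0.15210403] [-1.79855112e+02 -1.23514549e-01  4.61622895e-01] [0.60353781 0.38005422 0.34765297] [-0.  -0.8  0.4 -0.7  0.1 -0.2  0.1]
[257.66269841 205.13888889] [245 193  26  25 504] [0.60675283 0.30928279 0.1       ]
[123.91699261 175.45349848] [0.46156498 0.3189235  0.02      ]
```

>>> {"fn": "send_rows", "kwargs": {"steps": [[[0, 0, 0.0], [0, 0, 0], 0.087], [[0, 0, 0.01], [0, 0, 0], 0.087], [[0, 0, 0.02], [0, 0, 0], 0.087], [[0, 0, 0.03], [0, 0, 0], 0.087], [[0, 0, 0.04], [0, 0, 0], 0.087]]}}

```text
time_s: 2.17
tool_pos: [0.6053, 0.3084, 0.1085]
tool_rot: [180.0, 0.0, 0.3]
force: [-0.1, 0.3, 0.1]
grip_width: 0.0867
```

>>> {"fn": "send_rows", "kwargs": {"steps": [[[0, 0, 0.015], [0, 0, 0], 0.087], [[0, 0, 0.03], [0, 0, 0], 0.087], [[0, 0, 0.045], [0, 0, 0], 0.087], [[0, 0, 0.055], [0, 0, 0], 0.087], [[0, 0, 0.06], [0, 0, 0], 0.087]]}}

```text
time_s: 2.58
tool_pos: [0.6044, 0.3077, 0.047]
tool_rot: [179.9, 0.2, 0.3]
force: [-0.3, -0.0, 0.1]
grip_width: 0.0869
```

>>> {"fn": "send_rows", "kwargs": {"steps": [[[0, 0, 0.005], [0, 0, 0], 0.087], [[0, 0, 0.008], [0, 0, 0], 0.087], [[0, 0, 0.008], [0, 0, 0], 0.087], [[0, 0, 0.008], [0, 0, 0], 0.087], [[0, 0, 0.008], [0, 0, 0], 0.087]]}}

```text
time_s: 3.0
tool_pos: [0.6064, 0.3087, 0.0426]
tool_rot: [-180.0, -0.1, 0.3]
force: [0.2, -0.1, -0.3]
grip_width: 0.0869
```

```bash
python3 - <<'E'
from cell import env
o=env.get_obs();print(o)
E
```

```text
{'time_s': 3.0, 'qpos': array([-42.42841222,  28.10601513,  17.60308144,  88.44368796,
        -9.07002781,  64.76962524, -22.62486969]), 'joint_velocities': array([-0.04053477, -0.08381467,  0.00693024, -0.12970555,  0.06596442,
       -0.08793055,  0.0803693 ]), 'effort': array([-1.39143303e-02, -5.33102417e+01,  4.92625549e+00, -2.83651650e+01,
       -6.61466760e-02,  9.54159885e-03,  2.46731061e-04]), 'tool_pos': array([0.60636113, 0.3086684 , 0.04263412]), 'tool_rot': array([-1.79955137e+02, -7.29816623e-02,  2.87999569e-01]), 'force': array([ 0.16505051, -0.07691019, -0.32607086]), 'wrist_torque': array([-0.1206305 ,  0.06425747, -0.01898706]), 'grip_width': 0.08687858023151941}
```

>>> {"fn": "send_rows", "kwargs": {"steps": [[[0, 0, 0], [0, 0, 0], 0.06], [[0, 0, 0], [0, 0, 0], 0.05], [[0, 0, 0], [0, 0, 0], 0.04], [[0, 0, 0], [0, 0, 0], 0.02], [[0, 0, 0], [0, 0, 0], 0.02]], "grip_force": 20}}

```text
time_s: 3.42
tool_pos: [0.6058, 0.3084, 0.0419]
tool_rot: [-180.0, -0.0, 0.3]
force: [-0.2, -0.2, 0.1]
grip_width: 0.0612
```

>>> {"fn": "send_rows", "kwargs": {"steps": [[[0, 0, 0], [0, 0, 0], 0.02], [[0, 0, 0], [0, 0, 0], 0.02], [[0, 0, -0.005], [0, 0, 0], 0.02], [[0, 0, -0.015], [0, 0, 0], 0.02], [[0, 0, -0.03], [0, 0, 0], 0.02]]}}

```text
time_s: 3.83
tool_pos: [0.6049, 0.3079, 0.0713]
tool_rot: [179.9, 0.1, 0.3]
force: [-0.8, 0.6, 0.2]
grip_width: 0.0282
```

```bash
python3 - <<'E'
from cell import env
import cv2
c=env.read_camera("side");print(env.get_obs()["grip_width"],env.get_obs()["tool_pos"])
cv2.imwrite("pics/s2.png",cv2.resize(c["pixels"][40:240,130:400,::-1],None,fx=2.5,fy=2.5))
E
```

```text
0.02462804086819021 [0.60745498 0.30915794 0.07598579]
```

View pics/s2.png

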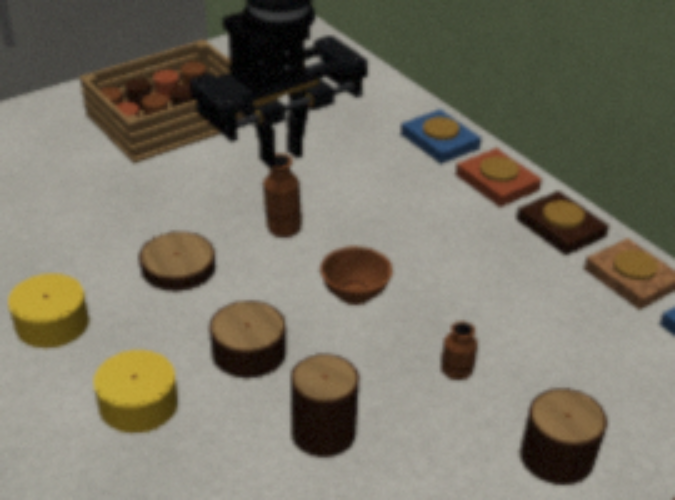

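>>> {"fn": "send_rows", "kwargs": {"steps": [[[0, 0, 0], [0, 0, 0], 0.087], [[0, 0, 0], [0, 0, 0], 0.087], [[0, 0, 0], [0, 0, 0], 0.087], [[0, 0, 0], [0, 0, 0], 0.087], [[0, 0, 0], [0, 0, 0], 0.087]]}}

```text
time_s: 4.3
tool_pos: [0.6053, 0.3082, 0.071]
tool_rot: [180.0, 0.1, 0.3]
force: [-0.2, 0.5, -0.1]
grip_width: 0.0506
```

>>> {"fn": "send_rows", "kwargs": {"steps": [[[0, 0, 0], [0, 0, 0], 0.087], [[0, 0, 0], [0, 0, 0], 0.087], [[0, 0, 0], [0, 0, 0], 0.087], [[0, 0, 0], [0, 0, 0], 0.087], [[0, 0, 0], [0, 0, 0], 0.087]]}}

```text
time_s: 4.72
tool_pos: [0.6058, 0.3084, 0.0718]
tool_rot: [-180.0, -0.0, 0.3]
force: [-0.2, 0.1, -0.2]
grip_width: 0.0825
```

```bash
python3 - <<'E'
from cell import env
from h import *
from meas import blob
c=env.read_camera("wrist");print(env.get_obs()["grip_width"],env.get_obs()["tool_pos"])
cv2.imwrite("pics/w3.png",c["pixels"][:,:,::-1])
t=env.read_camera("side");b=blob(t,(243,106),"v");print(b and b[0])
t=env.read_camera("top");cv2.imwrite("pics/t3.png",t["pixels"][:,:,::-1])
E
```

```text
0.08445699794636387 [0.60582398 0.30838367 0.07177539]
[243. 104.]
```

View pics/w3.png

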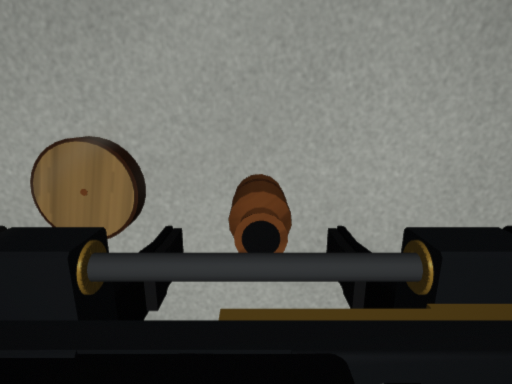

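```bash
python3 - <<'E'
from cell import env
from h import *
from meas import blob
c=env.read_camera("wrist");o=env.get_obs();p=o["tool_pos"]
for dz in (0,.0187,.03,.05): print(dz,proj(c,p+[0,0,dz]))
b=blob(c,(261,238),"v");print(b[0],b[1],ray(c,*b[0],.1))
E
```

```text
0 (np.float64(255.66407890344342), np.float64(223.49393363615843))
0.0187 (np.float64(255.77421957158913), np.float64(233.5337894872077))
0.03 (np.float64(255.85156756133307), np.float64(240.5844337267198))
0.05 (np.float64(256.0144349237582), np.float64(255.4305833744168))
[260.46239837 237.62296748] [242 221  38  32 984] [0.6085347  0.30953475 0.1       ]
```

>>> {"fn": "send_rows", "kwargs": {"steps": [[[0.001, 0, 0.006], [0, 0, 0.005], 0.087], [[0.002, 0, 0.014], [0, 0, 0.005], 0.087], [[0.002, -0.001, 0.022], [0, 0, 0.005], 0.087], [[0.002, -0.001, 0.03], [0, 0, 0.005], 0.087], [[0.002, -0.001, 0.03], [0, 0, 0.005], 0.087]]}}

```text
time_s: 5.33
tool_pos: [0.606, 0.3087, 0.0387]
tool_rot: [179.9, 0.2, 0.0]
force: [-0.2, 0.3, 0.0]
grip_width: 0.0869
```

>>> {"fn": "send_rows", "kwargs": {"steps": [[[0, 0, 0], [0, 0, 0], 0.03], [[0, 0, 0], [0, 0, 0], 0.03], [[0, 0, 0], [0, 0, 0], 0.03], [[0, 0, 0], [0, 0, 0], 0.03], [[0, 0, 0], [0, 0, 0], 0.03]]}}

```text
time_s: 5.75
tool_pos: [0.6081, 0.3095, 0.0423]
tool_rot: [-180.0, -0.0, -0.0]
force: [0.3, -0.2, 0.3]
grip_width: 0.0615
```

>>> {"fn": "send_rows", "kwargs": {"steps": [[[0, 0, 0], [0, 0, 0], 0.03], [[0, 0, 0], [0, 0, 0], 0.03], [[0, 0, 0], [0, 0, 0], 0.03], [[0, 0, 0], [0, 0, 0], 0.03], [[0, 0, 0], [0, 0, 0], 0.03]]}}

```text
time_s: 6.17
tool_pos: [0.6083, 0.3094, 0.0421]
tool_rot: [-180.0, -0.1, -0.0]
force: [0.8, 0.4, 0.8]
grip_width: 0.0322
```

```bash
python3 - <<'E'
from cell import env
from h import *
c=env.read_camera("wrist");o=env.get_obs();print(o["grip_width"],o["tool_pos"])
cv2.imwrite("pics/w4.png",c["pixels"][:,:,::-1])
t=env.read_camera("side");cv2.imwrite("pics/s4.png",cv2.resize(t["pixels"][40:240,130:400,::-1],None,fx=2.5,fy=2.5))
E
```

```text
0.03160897993470322 [0.60831907 0.30944317 0.04210137]
```

View pics/w4.png

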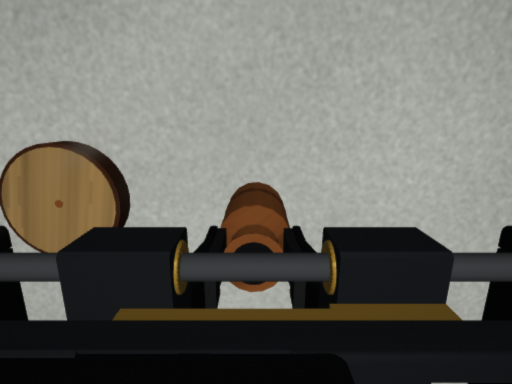

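View pics/s4.png

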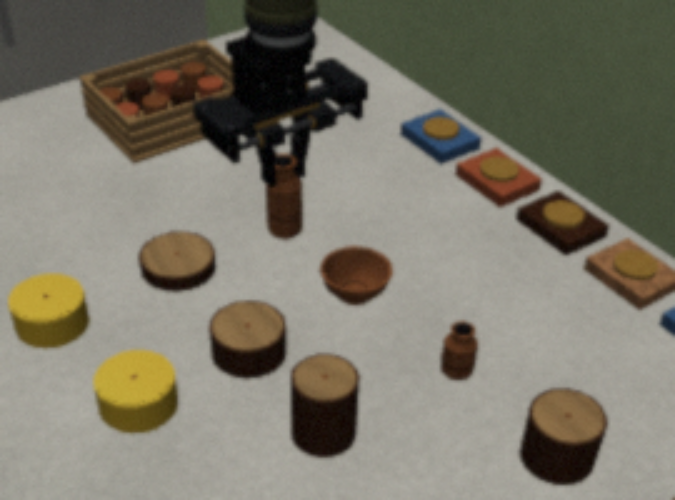

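```bash
python3 - <<'E'
from cell import env
from h import *
t=env.read_camera("side");o=env.get_obs();p=o["tool_pos"];print(o["grip_width"],p,o["force"])
im=cv2.resize(t["pixels"][60:180,200:320,::-1],None,fx=5,fy=5,interpolation=cv2.INTER_CUBIC)
def d(P,col):
    u,v=proj(t,P);cv2.circle(im,(int((u-200+.5)*5),int((v-60+.5)*5)),4,col,-1);print(P,round(u,1),round(v,1))
d(p+[.016,0,0],(0,0,255));d(p-[.016,0,0],(0,255,0))
for z in(0,.07,.1):d(np.array([.608,.309,z]),(255,0,0))
cv2.imwrite("pics/s5.png",im)
E
```

```text
0.03119252404212428 [0.60838172 0.30940177 0.04207888] [ 0.90067746 -0.59741699  0.23622057]
[0.62438172 0.30940177 0.04207888] 247.4 118.0
[0.59238172 0.30940177 0.04207888] 238.6 121.4
[0.608 0.309 0.   ] 243.2 131.0
[0.608 0.309 0.07 ] 242.9 112.0
[0.608 0.309 0.1  ] 242.8 103.5
```

View pics/s5.png

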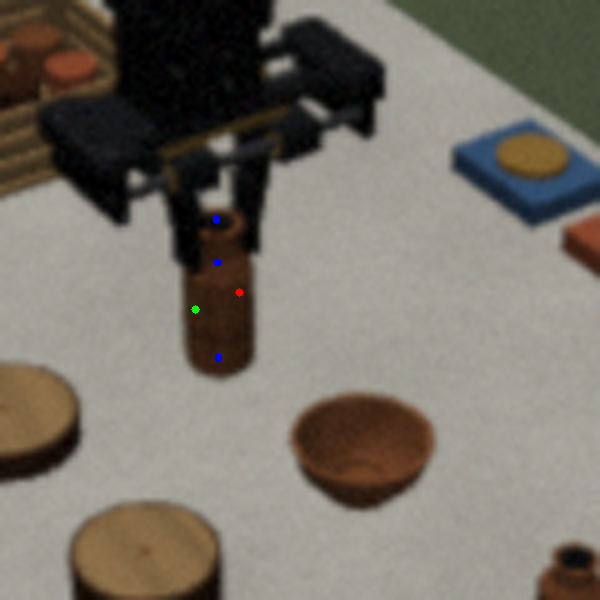

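>>> {"fn": "send_rows", "kwargs": {"steps": [[[0, 0, 0], [0, 0, 0], 0.087], [[0, 0, 0], [0, 0, 0], 0.087], [[0, 0, 0], [0, 0, 0], 0.087], [[0, 0, 0], [0, 0, 0], 0.087], [[0, 0, 0], [0, 0, 0], 0.087]]}}

```text
time_s: 6.73
tool_pos: [0.6074, 0.3094, 0.0415]
tool_rot: [180.0, 0.0, 0.0]
force: [-0.2, -0.4, -0.3]
grip_width: 0.0568
```

>>> {"fn": "send_rows", "kwargs": {"steps": [[[0, 0, 0], [0, 0, 0], 0.087], [[0, 0, 0], [0, 0, 0], 0.087], [[0, 0, 0], [0, 0, 0], 0.087], [[0, 0, 0], [0, 0, 0], 0.087], [[0, 0, 0], [0, 0, 0], 0.087]]}}

```text
time_s: 7.15
tool_pos: [0.6078, 0.3094, 0.0418]
tool_rot: [-180.0, -0.0, 0.0]
force: [-0.0, 0.2, 0.5]
grip_width: 0.0851
```

>>> {"fn": "send_rows", "kwargs": {"steps": [[[0, 0, 0.004], [0, 0, 0], 0.087], [[0, 0, 0.008], [0, 0, 0], 0.087], [[0, 0, 0.012], [0, 0, 0], 0.087], [[0, 0, 0.016], [0, 0, 0], 0.087], [[0, 0, 0.02], [0, 0, 0], 0.087]]}}

```text
time_s: 7.57
tool_pos: [0.6076, 0.3093, 0.0211]
tool_rot: [180.0, 0.0, 0.0]
force: [-0.5, 0.1, -0.4]
grip_width: 0.0869
```

>>> {"fn": "send_rows", "kwargs": {"steps": [[[0, 0, 0.004], [0, 0, 0], 0.087], [[0, 0, 0.007], [0, 0, 0], 0.087], [[0, 0, 0.01], [0, 0, 0], 0.087], [[0, 0, 0.012], [0, 0, 0], 0.087], [[0, 0, 0.012], [0, 0, 0], 0.087]]}}

```text
time_s: 7.98
tool_pos: [0.6075, 0.3093, 0.0092]
tool_rot: [180.0, 0.0, 0.0]
force: [0.7, 0.3, -0.5]
grip_width: 0.0869
```

```bash
python3 - <<'E'
from cell import env
from h import *
t=env.read_camera("side");o=env.get_obs();p=o["tool_pos"];print(o["grip_width"],p,o["force"])
im=cv2.resize(t["pixels"][60:180,200:320,::-1],None,fx=5,fy=5,interpolation=cv2.INTER_CUBIC)
cv2.imwrite("pics/s6.png",im)
c=env.read_camera("wrist");cv2.imwrite("pics/w6.png",c["pixels"][:,:,::-1])
E
```

```text
0.08686241683636159 [0.60766414 0.30935434 0.00955131] [-0.19604052 -0.42897307  0.23122083]
```

View pics/s6.png

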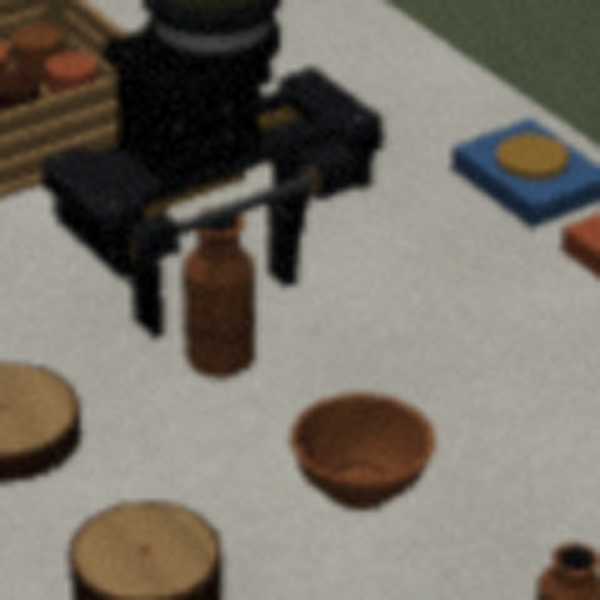

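View pics/w6.png

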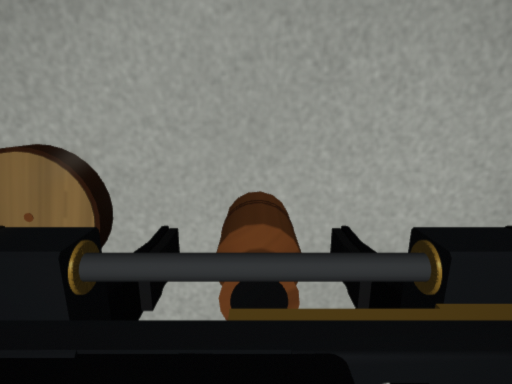

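>>> {"fn": "send_rows", "kwargs": {"steps": [[[0, 0, 0], [0, 0, 0], 0.03], [[0, 0, 0], [0, 0, 0], 0.03], [[0, 0, 0], [0, 0, 0], 0.03], [[0, 0, 0], [0, 0, 0], 0.03], [[0, 0, 0], [0, 0, 0], 0.03]]}}

```text
time_s: 8.5
tool_pos: [0.6079, 0.3094, 0.0099]
tool_rot: [-180.0, -0.0, -0.0]
force: [-0.4, -0.1, 0.4]
grip_width: 0.0617
```

>>> {"fn": "send_rows", "kwargs": {"steps": [[[0, 0, 0], [0, 0, 0], 0.03], [[0, 0, 0], [0, 0, 0], 0.03], [[0, 0, 0], [0, 0, 0], 0.03], [[0, 0, 0], [0, 0, 0], 0.03], [[0, 0, 0], [0, 0, 0], 0.03]]}}

```text
time_s: 8.92
tool_pos: [0.6081, 0.3094, 0.0099]
tool_rot: [-180.0, -0.0, -0.0]
force: [1.3, 0.2, -0.2]
grip_width: 0.0434
```

```bash
python3 - <<'E'
from cell import env
from h import *
t=env.read_camera("side");o=env.get_obs();p=o["tool_pos"];print(o["grip_width"],p,o["force"])
im=cv2.resize(t["pixels"][60:180,200:320,::-1],None,fx=5,fy=5,interpolation=cv2.INTER_CUBIC)
cv2.imwrite("pics/s7.png",im)
for z in (.02,.03,.04,.05): print(z,proj(t,(.6076-.0435,.300,z)))
E
```

```text
0.04327840277355915 [0.6080909  0.30939933 0.00989147] [ 1.20636909 -0.59748127 -0.1594539 ]
0.02 (np.float64(232.60297534397245), np.float64(131.94153921194106))
0.03 (np.float64(232.49875890231314), np.float64(129.25736909246496))
0.04 (np.float64(232.3933161970233), np.float64(126.54161566287588))
0.05 (np.float64(232.28662545675462), np.float64(123.79371818629319))
```

View pics/s7.png

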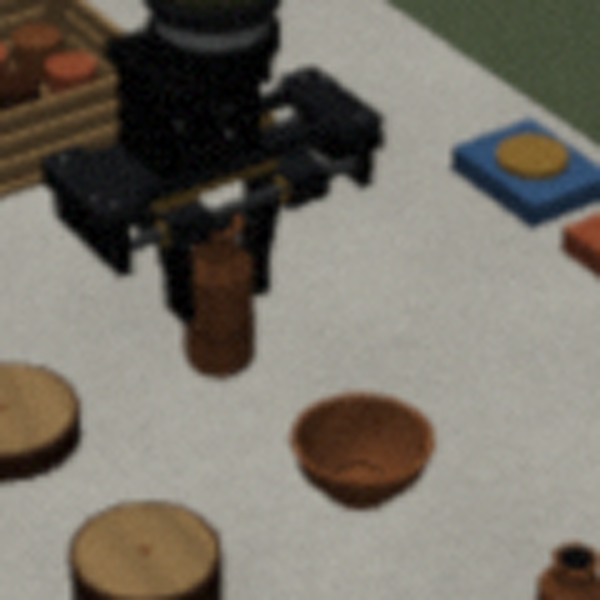

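>>> {"fn": "send_rows", "kwargs": {"steps": [[[0, 0, -0.005], [0, 0, 0], 0.03], [[0, 0, -0.015], [0, 0, 0], 0.03], [[0, 0, -0.03], [0, 0, 0], 0.03], [[0, 0, -0.05], [0, 0, 0], 0.03], [[0, 0, -0.07], [0, 0, 0], 0.03]], "grip_force": 25}}

```text
time_s: 9.38
tool_pos: [0.6071, 0.3092, 0.0806]
tool_rot: [180.0, 0.1, 0.0]
force: [0.1, -0.1, -0.9]
grip_width: 0.0434
```

>>> {"fn": "send_rows", "kwargs": {"steps": [[[-0.005, 0.005, -0.01], [0, 0, 0], 0.03], [[-0.015, 0.016, -0.02], [0, 0, 0], 0.03], [[-0.035, 0.037, -0.02], [0, 0, 0], 0.03], [[-0.055, 0.059, -0.02], [0, 0, 0], 0.03], [[-0.075, 0.08, -0.02], [0, 0, 0], 0.03]]}}

```text
time_s: 9.8
tool_pos: [0.5314, 0.2279, 0.0998]
tool_rot: [180.0, 0.0, 0.0]
force: [-0.5, -0.2, -0.7]
grip_width: 0.0433
```

>>> {"fn": "send_rows", "kwargs": {"steps": [[[-0.02, 0.022, 0], [0, 0, 0], 0.03], [[-0.04, 0.044, 0], [0, 0, 0], 0.03], [[-0.06, 0.066, 0], [0, 0, 0], 0.03], [[-0.074, 0.081, 0], [0, 0, 0], 0.03], [[-0.079, 0.087, 0], [0, 0, 0], 0.03]]}}

```text
time_s: 10.22
tool_pos: [0.451, 0.1395, 0.0996]
tool_rot: [180.0, 0.1, -0.1]
force: [-0.4, -0.2, -2.2]
grip_width: 0.0432
```

>>> {"fn": "send_rows", "kwargs": {"steps": [[[0, 0, 0], [0, 0, 0], 0.03], [[0, 0, 0], [0, 0, 0], 0.03], [[0, 0, 0], [0, 0, 0], 0.03], [[0, 0, 0], [0, 0, 0], 0.03], [[0, 0, 0], [0, 0, 0], 0.03]]}}

```text
time_s: 10.63
tool_pos: [0.4543, 0.1431, 0.0997]
tool_rot: [180.0, -0.0, 0.1]
force: [0.8, 0.8, -1.3]
grip_width: 0.0436
```

```bash
python3 - <<'E'
from cell import env
from h import *
t=env.read_camera("side");o=env.get_obs();p=o["tool_pos"];print(o["grip_width"],p,o["force"])
im=cv2.resize(t["pixels"][80:220,170:310,::-1],None,fx=4,fy=4,interpolation=cv2.INTER_CUBIC)
cv2.imwrite("pics/s8.png",im)
c=env.read_camera("wrist");cv2.imwrite("pics/w8.png",c["pixels"][:,:,::-1])
E
```

```text
0.04345353945649982 [0.45417229 0.14297022 0.09960114] [ 0.41445544  0.08437833 -1.88811428]
```

View pics/s8.png

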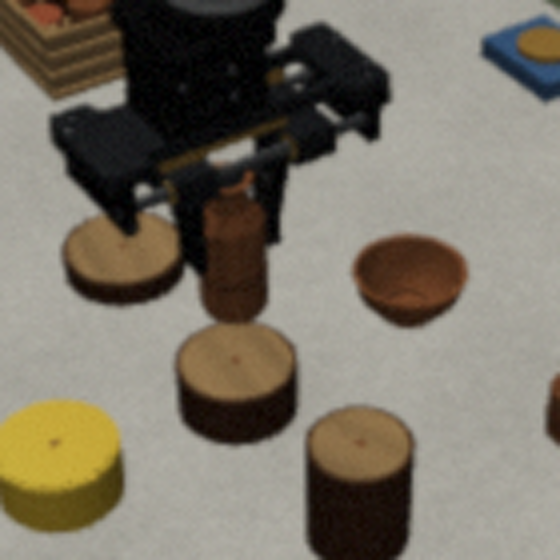

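View pics/w8.png

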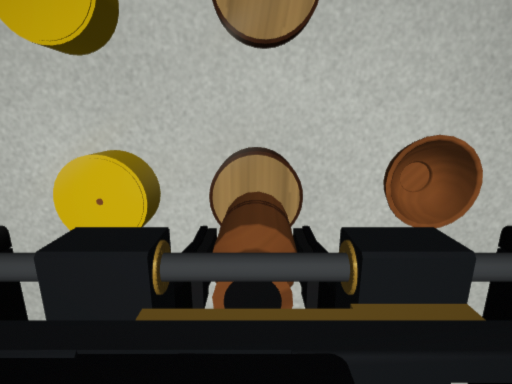

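>>> {"fn": "send_rows", "kwargs": {"steps": [[[0, 0, 0.01], [0, 0, 0], 0.03], [[0, 0, 0.02], [0, 0, 0], 0.03], [[0, 0, 0.03], [0, 0, 0], 0.03], [[0, 0, 0.038], [0, 0, 0], 0.03], [[0, 0, 0.043], [0, 0, 0], 0.03]]}}

```text
time_s: 11.15
tool_pos: [0.4527, 0.1419, 0.0548]
tool_rot: [179.9, 0.1, 0.0]
force: [0.6, 0.4, -2.5]
grip_width: 0.0433
```

>>> {"fn": "send_rows", "kwargs": {"steps": [[[0, 0, 0.002], [0, 0, 0], 0.03], [[0, 0, 0.004], [0, 0, 0], 0.03], [[0, 0, 0.006], [0, 0, 0], 0.03], [[0, 0, 0.0065], [0, 0, 0], 0.03], [[0, 0, 0.0065], [0, 0, 0], 0.03]]}}

```text
time_s: 11.57
tool_pos: [0.454, 0.1425, 0.0505]
tool_rot: [-180.0, -0.0, 0.0]
force: [-0.6, -0.2, -1.9]
grip_width: 0.0434
```

```bash
python3 - <<'E'
from cell import env
from h import *
t=env.read_camera("side");o=env.get_obs();p=o["tool_pos"];print(o["grip_width"],p,o["force"])
im=cv2.resize(t["pixels"][80:220,170:310,::-1],None,fx=4,fy=4,interpolation=cv2.INTER_CUBIC)
cv2.imwrite("pics/s9.png",im)
E
```

```text
0.043282672070309926 [0.4540407  0.14252264 0.05054988] [-0.21492943 -0.01043558 -0.90688292]
```

View pics/s9.png

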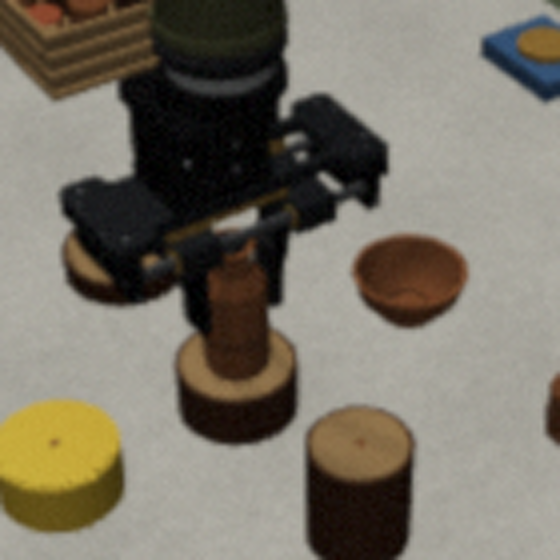

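>>> {"fn": "send_rows", "kwargs": {"steps": [[[0, 0, 0.001], [0, 0, 0], 0.03], [[0, 0, 0.001], [0, 0, 0], 0.06], [[0, 0, 0.001], [0, 0, 0], 0.087], [[0, 0, 0.001], [0, 0, 0], 0.087], [[0, 0, 0.001], [0, 0, 0], 0.087]]}}

```text
time_s: 12.03
tool_pos: [0.4539, 0.1425, 0.0495]
tool_rot: [-180.0, -0.0, 0.0]
force: [-0.1, 0.3, -0.6]
grip_width: 0.0625
```

>>> {"fn": "send_rows", "kwargs": {"steps": [[[0, 0, 0], [0, 0, 0], 0.087], [[0, 0, 0], [0, 0, 0], 0.087], [[0, 0, 0], [0, 0, 0], 0.087], [[0, 0, 0], [0, 0, 0], 0.087], [[0, 0, -0.01], [0, 0, 0], 0.087]]}}

```text
time_s: 12.45
tool_pos: [0.4522, 0.1418, 0.058]
tool_rot: [179.9, 0.2, 0.0]
force: [-1.0, -0.0, 0.9]
grip_width: 0.0861
```

>>> {"fn": "send_rows", "kwargs": {"steps": [[[0, 0, -0.015], [0, 0, 0], 0.087], [[0, 0, -0.03], [0, 0, 0], 0.087], [[0, 0, -0.05], [0, 0, 0], 0.087], [[0, 0, -0.075], [0, 0, 0], 0.087], [[0, 0, -0.1], [0, 0, 0], 0.087]]}}

```text
time_s: 12.87
tool_pos: [0.4535, 0.1421, 0.1608]
tool_rot: [180.0, 0.0, -0.0]
force: [0.6, 0.7, -0.0]
grip_width: 0.0872
```

```bash
python3 - <<'E'
from cell import env
from h import *
from meas import blob
o=env.get_obs();print(o["tool_pos"],o["time_s"])
t=env.read_camera("wrist");cv2.imwrite("pics/w10.png",t["pixels"][:,:,::-1])
t=env.read_camera("side");cv2.imwrite("pics/s10.png",cv2.resize(t["pixels"][80:220,170:310,::-1],None,fx=4,fy=4,interpolation=cv2.INTER_CUBIC))
print(proj(t,(.454,.1425,.14)))
E
```

```text
[0.45350124 0.14213174 0.1608456 ] 12.8667
(np.float64(227.09743864965503), np.float64(139.67788728283892))
```

View pics/s10.png

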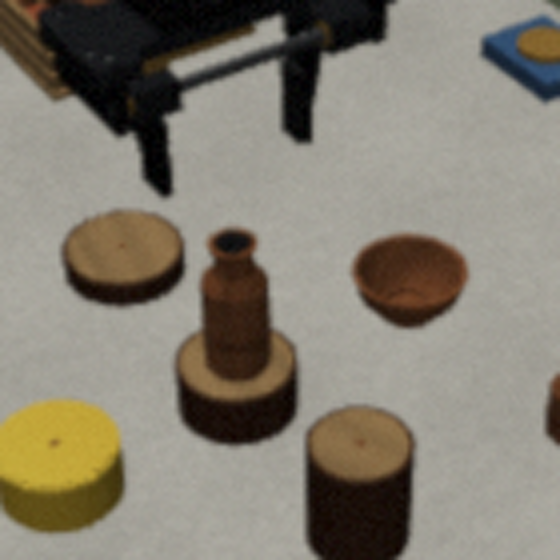

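View pics/w10.png

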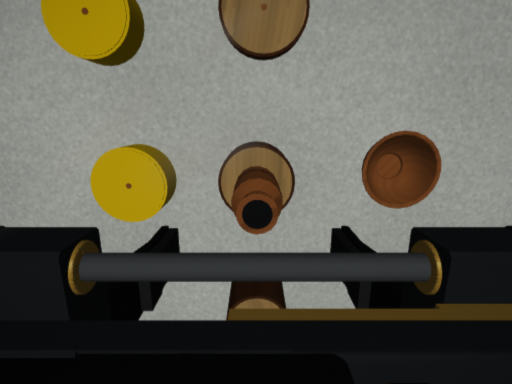

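>>> {"fn": "send_rows", "kwargs": {"steps": [[[0.01, 0.009, 0], [0, 0, 0], 0.087], [[0.035, 0.03, 0], [0, 0, 0], 0.087], [[0.062, 0.053, 0], [0, 0, 0], 0.087], [[0.09, 0.077, 0], [0, 0, 0], 0.087], [[0.118, 0.101, 0], [0, 0, 0], 0.087]]}}

```text
time_s: 13.38
tool_pos: [0.5726, 0.0405, 0.1594]
tool_rot: [-180.0, -0.0, 0.1]
force: [0.4, 0.1, 0.2]
grip_width: 0.0873
```

>>> {"fn": "send_rows", "kwargs": {"steps": [[[0.025, 0.021, 0.01], [0, 0, 0], 0.087], [[0.044, 0.038, 0.03], [0, 0, 0], 0.087], [[0.054, 0.047, 0.055], [0, 0, 0], 0.087], [[0.054, 0.047, 0.08], [0, 0, 0], 0.087], [[0.054, 0.047, 0.1], [0, 0, 0], 0.087]]}}

```text
time_s: 13.8
tool_pos: [0.6252, -0.0072, 0.0568]
tool_rot: [179.9, 0.1, -0.1]
force: [-0.7, 0.3, 0.1]
grip_width: 0.087
```

>>> {"fn": "send_rows", "kwargs": {"steps": [[[0, 0, 0], [0, 0, 0], 0.087], [[0, 0, 0], [0, 0, 0], 0.087], [[0, 0, 0], [0, 0, 0], 0.087], [[0, 0, 0], [0, 0, 0], 0.087], [[0, 0, 0], [0, 0, 0], 0.087]]}}

```text
time_s: 14.22
tool_pos: [0.627, -0.0053, 0.0612]
tool_rot: [-180.0, -0.2, 0.0]
force: [0.2, -0.9, -0.1]
grip_width: 0.087
```

```bash
python3 - <<'E'
from cell import env
from h import *
from meas import blob
c=env.read_camera("wrist");o=env.get_obs();print(o["tool_pos"],o["tool_rot"])
cv2.imwrite("pics/w11.png",c["pixels"][:,:,::-1])
u=proj(c,(.626,-.0055,.06));print(u);b=blob(c,(int(u[0]),int(u[1])),"v");print(b,b and ray(c,*b[0],.06))
E
```

```text
[ 0.62681539 -0.00536294  0.06093748] [-1.79965255e+02 -1.54707931e-01  1.97594604e-02]
(np.float64(254.21166752285922), np.float64(223.14474587511893))
(array([253.53696498, 220.8540856 ]), array([241, 209,  26,  25, 514], dtype=int32)) [ 0.6255375  -0.00384136  0.06      ]
```

View pics/w11.png

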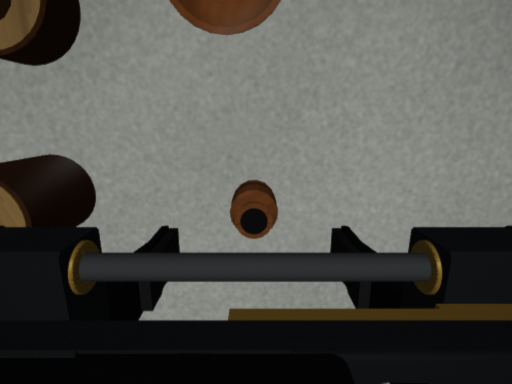

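>>> {"fn": "send_rows", "kwargs": {"steps": [[[-0.001, 0, 0.01], [0, 0, 0], 0.087], [[-0.001, 0, 0.022], [0, 0, 0], 0.087], [[-0.001, 0, 0.034], [0, 0, 0], 0.087], [[-0.001, 0, 0.046], [0, 0, 0], 0.087], [[-0.001, 0, 0.055], [0, 0, 0], 0.087]]}}

```text
time_s: 14.68
tool_pos: [0.6235, -0.0056, 0.0017]
tool_rot: [180.0, 0.2, -0.0]
force: [-0.3, -0.5, 0.0]
grip_width: 0.0869
```

>>> {"fn": "send_rows", "kwargs": {"steps": [[[0, 0, 0.006], [0, 0, 0], 0.087], [[0, 0, 0.012], [0, 0, 0], 0.087], [[0, 0, 0.017], [0, 0, 0], 0.087], [[0, 0, 0.02], [0, 0, 0], 0.087], [[0, 0, 0.02], [0, 0, 0], 0.087]]}}

```text
time_s: 15.1
tool_pos: [0.6245, -0.0056, -0.0163]
tool_rot: [180.0, 0.0, -0.0]
force: [-1.4, -0.2, 0.4]
grip_width: 0.0873
```

>>> {"fn": "send_rows", "kwargs": {"steps": [[[0, 0, 0], [0, 0, 0], 0.025], [[0, 0, 0], [0, 0, 0], 0.025], [[0, 0, 0], [0, 0, 0], 0.025], [[0, 0, 0], [0, 0, 0], 0.025], [[0, 0, 0], [0, 0, 0], 0.025]], "grip_force": 20}}

```text
time_s: 15.52
tool_pos: [0.6251, -0.0055, -0.0154]
tool_rot: [-180.0, -0.0, 0.0]
force: [-0.2, -0.8, -0.4]
grip_width: 0.0609
```

>>> {"fn": "send_rows", "kwargs": {"steps": [[[0, 0, 0], [0, 0, 0], 0.025], [[0, 0, 0], [0, 0, 0], 0.025], [[0, 0, 0], [0, 0, 0], 0.025], [[0, 0, 0], [0, 0, 0], 0.025], [[0, 0, 0], [0, 0, 0], 0.025]]}}

```text
time_s: 15.93
tool_pos: [0.6249, -0.0057, -0.0157]
tool_rot: [-180.0, -0.0, -0.0]
force: [0.7, -0.9, 0.1]
grip_width: 0.0353
```

>>> {"fn": "send_rows", "kwargs": {"steps": [[[0, 0, 0], [0, 0, 0], 0.025], [[0, 0, 0], [0, 0, 0], 0.025], [[0, 0, 0], [0, 0, 0], 0.025], [[0, 0, 0], [0, 0, 0], 0.025], [[0, 0, 0], [0, 0, 0], 0.025]]}}

```text
time_s: 16.35
tool_pos: [0.6249, -0.0056, -0.0157]
tool_rot: [-180.0, -0.0, 0.0]
force: [0.6, -0.2, 0.0]
grip_width: 0.035
```

>>> {"fn": "send_rows", "kwargs": {"steps": [[[0, 0, -0.006], [0, 0, 0], 0.025], [[0, 0, -0.025], [0, 0, 0], 0.025], [[0, 0, -0.05], [0, 0, 0], 0.025], [[0, 0, -0.08], [0, 0, 0], 0.025], [[-0.006, 0, -0.105], [0, 0, 0], 0.025]]}}

```text
time_s: 16.77
tool_pos: [0.6195, -0.0057, 0.0912]
tool_rot: [180.0, -0.1, -0.0]
force: [0.8, 0.2, 0.1]
grip_width: 0.0357
```

>>> {"fn": "send_rows", "kwargs": {"steps": [[[-0.015, 0, -0.012], [0, 0, 0], 0.025], [[-0.035, -0.001, -0.015], [0, 0, 0], 0.025], [[-0.06, -0.002, -0.015], [0, 0, 0], 0.025], [[-0.085, -0.003, -0.015], [0, 0, 0], 0.025], [[-0.11, -0.004, -0.015], [0, 0, 0], 0.025]]}}

```text
time_s: 17.18
tool_pos: [0.5074, -0.0018, 0.1045]
tool_rot: [-180.0, 0.0, -0.0]
force: [-0.6, 0.2, -0.3]
grip_width: 0.0354
```

>>> {"fn": "send_rows", "kwargs": {"steps": [[[-0.024, -0.001, 0], [0, 0, 0], 0.025], [[-0.043, -0.0015, 0], [0, 0, 0], 0.025], [[-0.054, -0.0015, 0], [0, 0, 0], 0.025], [[-0.054, -0.0015, 0], [0, 0, 0], 0.025], [[-0.054, -0.0015, 0], [0, 0, 0], 0.025]]}}

```text
time_s: 17.6
tool_pos: [0.4549, -0.0, 0.1048]
tool_rot: [-179.9, -0.1, 0.0]
force: [0.1, -0.0, -0.2]
grip_width: 0.0356
```

>>> {"fn": "send_rows", "kwargs": {"steps": [[[0, 0, 0], [0, 0, 0], 0.025], [[0, 0, 0], [0, 0, 0], 0.025], [[0, 0, 0], [0, 0, 0], 0.025], [[0, 0, 0], [0, 0, 0], 0.025], [[0, 0, 0], [0, 0, 0], 0.025]]}}

```text
time_s: 18.02
tool_pos: [0.455, -0.0003, 0.1041]
tool_rot: [180.0, 0.0, -0.0]
force: [-0.4, 1.1, -0.2]
grip_width: 0.0354
```

```bash
python3 - <<'E'
from cell import env
from h import *
t=env.read_camera("side");o=env.get_obs();p=o["tool_pos"];print(o["grip_width"],p,o["force"])
cv2.imwrite("pics/s12.png",cv2.resize(t["pixels"][100:240,190:330,::-1],None,fx=4,fy=4,interpolation=cv2.INTER_CUBIC))
E
```

```text
0.03558851518264186 [ 4.54945726e-01 -1.85431824e-04  1.04117650e-01] [-0.33734557  0.21394589 -1.75232569]
```

View pics/s12.png

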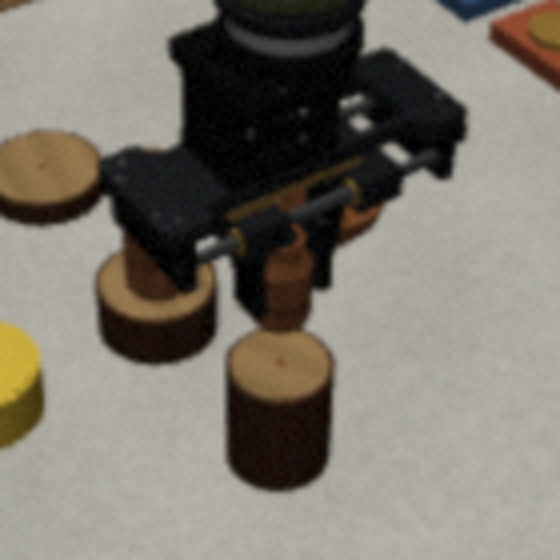

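>>> {"fn": "send_rows", "kwargs": {"steps": [[[0, 0, 0.008], [0, 0, 0], 0.025], [[0, 0, 0.016], [0, 0, 0], 0.025], [[0, 0, 0.024], [0, 0, 0], 0.025], [[0, 0, 0.03], [0, 0, 0], 0.025], [[0, 0, 0.034], [0, 0, 0], 0.025]]}}

```text
time_s: 18.48
tool_pos: [0.4539, -0.0002, 0.0688]
tool_rot: [180.0, 0.1, -0.0]
force: [-0.4, -0.3, -0.7]
grip_width: 0.0353
```

>>> {"fn": "send_rows", "kwargs": {"steps": [[[0, 0, 0.001], [0, 0, 0], 0.025], [[0, 0, 0.003], [0, 0, 0], 0.025], [[0, 0, 0.005], [0, 0, 0], 0.025], [[0, 0, 0.005], [0, 0, 0], 0.025], [[0, 0, 0.005], [0, 0, 0], 0.025]]}}

```text
time_s: 18.9
tool_pos: [0.455, -0.0001, 0.0654]
tool_rot: [-180.0, -0.0, 0.0]
force: [1.0, -0.1, -1.1]
grip_width: 0.0353
```

```bash
python3 - <<'E'
from cell import env
from h import *
t=env.read_camera("side");o=env.get_obs();p=o["tool_pos"];print(o["grip_width"],p,o["force"])
cv2.imwrite("pics/s13.png",cv2.resize(t["pixels"][100:240,190:330,::-1],None,fx=4,fy=4,interpolation=cv2.INTER_CUBIC))
E
```

```text
0.03498466788836131 [ 4.55024968e-01 -5.12096127e-05  6.54789625e-02] [-0.2377585  -0.21155798 -1.444277  ]
```

View pics/s13.png

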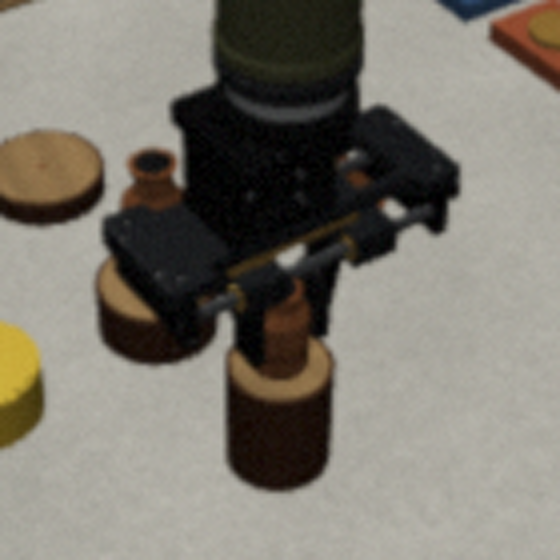

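Down about 1 mm, release, lift to clear.

>>> {"fn": "send_rows", "kwargs": {"steps": [[[0, 0, 0.001], [0, 0, 0], 0.025], [[0, 0, 0.001], [0, 0, 0], 0.06], [[0, 0, 0.001], [0, 0, 0], 0.087], [[0, 0, 0.001], [0, 0, 0], 0.087], [[0, 0, 0.001], [0, 0, 0], 0.087]]}}

```text
time_s: 19.37
tool_pos: [0.4549, -0.0, 0.0644]
tool_rot: [-180.0, -0.0, 0.0]
force: [0.3, 0.8, 0.4]
grip_width: 0.0543
```

>>> {"fn": "send_rows", "kwargs": {"steps": [[[0, 0, 0], [0, 0, 0], 0.087], [[0, 0, 0], [0, 0, 0], 0.087], [[0, 0, 0], [0, 0, 0], 0.087], [[0, 0, 0], [0, 0, 0], 0.087], [[0, 0, -0.01], [0, 0, 0], 0.087]]}}

```text
time_s: 19.78
tool_pos: [0.4532, -0.0003, 0.073]
tool_rot: [180.0, 0.2, -0.0]
force: [-0.1, 0.0, 0.0]
grip_width: 0.0839
```

>>> {"fn": "send_rows", "kwargs": {"steps": [[[0, 0, -0.015], [0, 0, 0], 0.087], [[0, 0, -0.03], [0, 0, 0], 0.087], [[0, 0, -0.05], [0, 0, 0], 0.087], [[0, 0, -0.07], [0, 0, 0], 0.087], [[0, 0, -0.085], [0, 0, 0], 0.087]]}}

```text
time_s: 20.2
tool_pos: [0.4555, -0.0002, 0.1617]
tool_rot: [-180.0, -0.1, -0.0]
force: [0.4, 0.7, 0.3]
grip_width: 0.0868
```

```bash
python3 - <<'E'
from cell import env
from h import *
from meas import blob
c=env.read_camera("wrist");o=env.get_obs();print(o["tool_pos"])
cv2.imwrite("pics/w14.png",c["pixels"][:,:,::-1])
u=proj(c,(.455,0,.14));b=blob(c,(int(u[0]),int(u[1])),"v");print(u,b,b and ray(c,*b[0],.14))
t=env.read_camera("side");cv2.imwrite("pics/s14.png",cv2.resize(t["pixels"][100:240,190:330,::-1],None,fx=4,fy=4,interpolation=cv2.INTER_CUBIC))
print(proj(t,(.455,0,.14)))
E
```

```text
[4.57284980e-01 7.74600467e-05 1.64288941e-01]
(np.float64(254.90121518989025), np.float64(213.62296734824514)) (array([253.90866511, 211.18266979]), array([242, 200,  24,  23, 427], dtype=int32)) [0.45425567 0.00191799 0.14      ]
(np.float64(260.01696012541584), np.float64(171.6717842095905))
```

View pics/s14.png

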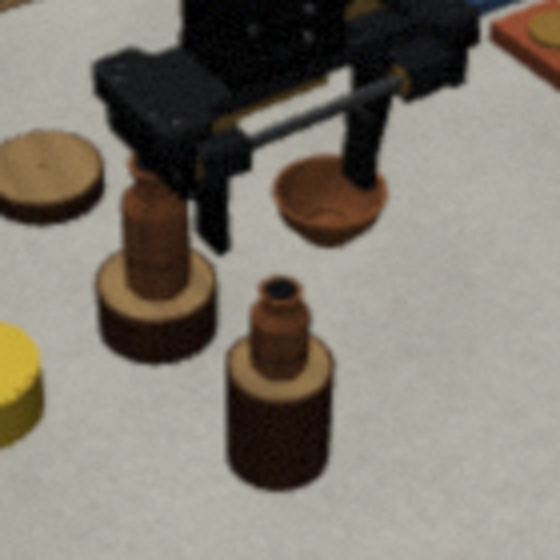

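>>> {"fn": "send_rows", "kwargs": {"steps": [[[0.001, 0.012, 0], [0, 0, 0], 0.087], [[0.002, 0.045, 0], [0, 0, 0], 0.087], [[0.003, 0.085, 0], [0, 0, 0], 0.087], [[0.004, 0.125, 0], [0, 0, 0], 0.087], [[0.005, 0.165, 0], [0, 0, 0], 0.087]]}}

```text
time_s: 20.72
tool_pos: [0.4592, -0.1666, 0.159]
tool_rot: [-180.0, -0.0, 0.1]
force: [0.9, 0.0, 0.0]
grip_width: 0.087
```

>>> {"fn": "send_rows", "kwargs": {"steps": [[[0.001, 0.04, 0], [0, 0, 0], 0.087], [[0.002, 0.08, 0], [0, 0, 0], 0.087], [[0.003, 0.118, 0], [0, 0, 0], 0.087], [[0.004, 0.14, 0.01], [0, 0, 0], 0.087], [[0.004, 0.148, 0.03], [0, 0, 0], 0.087]]}}

```text
time_s: 21.13
tool_pos: [0.4637, -0.3191, 0.1308]
tool_rot: [179.7, -0.2, -0.3]
force: [1.1, -0.2, -0.7]
grip_width: 0.0867
```

>>> {"fn": "send_rows", "kwargs": {"steps": [[[0, 0, 0.02], [0, 0, 0], 0.087], [[0, 0, 0.04], [0, 0, 0], 0.087], [[0, 0, 0.05], [0, 0, 0], 0.087], [[0, 0, 0.05], [0, 0, 0], 0.087], [[0, 0, 0.05], [0, 0, 0], 0.087]]}}

```text
time_s: 21.55
tool_pos: [0.4635, -0.3129, 0.0791]
tool_rot: [-180.0, 0.1, 0.0]
force: [0.6, -0.1, 1.0]
grip_width: 0.087
```

```bash
python3 - <<'E'
from cell import env
from h import *
from meas import blob
for i in range(5): c=env.read_camera("wrist")
o=env.get_obs();print(o["tool_pos"],o["tool_rot"])
cv2.imwrite("pics/w15.png",c["pixels"][:,:,::-1])
u=proj(c,(.4637,-.3132,.08));b=blob(c,(int(u[0]),int(u[1])),"v");print(u,b,b and ray(c,*b[0],.08))
E
```

```text
[ 0.46465581 -0.31327912  0.08038818] [ 1.79978821e+02 -1.18172209e-01  2.34582955e-02]
(np.float64(254.1445578761535), np.float64(222.91613844167034)) (array([253.29699842, 220.36176935]), array([239, 207,  29,  28, 633], dtype=int32)) [ 0.46312129 -0.31135697  0.08      ]
```

View pics/w15.png

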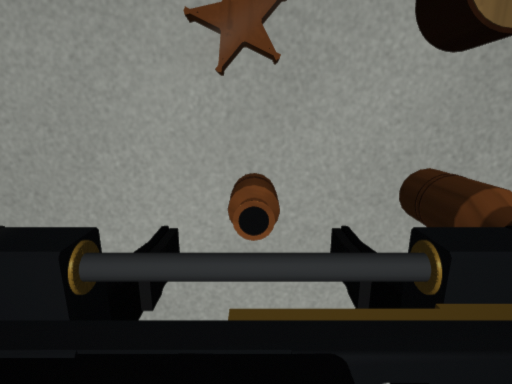

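>>> {"fn": "send_rows", "kwargs": {"steps": [[[-0.001, 0, 0.012], [0, 0, 0], 0.087], [[-0.001, 0, 0.026], [0, 0, 0], 0.087], [[-0.001, 0, 0.04], [0, 0, 0], 0.087], [[-0.001, 0, 0.054], [0, 0, 0], 0.087], [[-0.001, 0, 0.064], [0, 0, 0], 0.087]]}}

```text
time_s: 22.22
tool_pos: [0.4621, -0.3126, 0.0134]
tool_rot: [-180.0, 0.1, 0.0]
force: [-0.4, 1.1, 0.4]
grip_width: 0.0871
```

>>> {"fn": "send_rows", "kwargs": {"steps": [[[0, 0, 0.008], [0, 0, 0], 0.087], [[0, 0, 0.015], [0, 0, 0], 0.087], [[0, 0, 0.021], [0, 0, 0], 0.087], [[0, 0, 0.024], [0, 0, 0], 0.087], [[0, 0, 0.024], [0, 0, 0], 0.087]]}}

```text
time_s: 22.63
tool_pos: [0.4625, -0.313, -0.0093]
tool_rot: [-180.0, 0.0, -0.0]
force: [0.2, -0.8, 0.8]
grip_width: 0.0869
```

>>> {"fn": "send_rows", "kwargs": {"steps": [[[0, 0, 0], [0, 0, 0], 0.025], [[0, 0, 0], [0, 0, 0], 0.025], [[0, 0, 0], [0, 0, 0], 0.025], [[0, 0, 0], [0, 0, 0], 0.025], [[0, 0, 0], [0, 0, 0], 0.025]], "grip_force": 20}}

```text
time_s: 23.05
tool_pos: [0.4631, -0.3132, -0.0084]
tool_rot: [180.0, -0.0, 0.0]
force: [-0.3, -0.6, -0.1]
grip_width: 0.0615
```

>>> {"fn": "send_rows", "kwargs": {"steps": [[[0, 0, 0], [0, 0, 0], 0.025], [[0, 0, 0], [0, 0, 0], 0.025], [[0, 0, 0], [0, 0, 0], 0.025], [[0, 0, 0], [0, 0, 0], 0.025], [[0, 0, 0], [0, 0, 0], 0.025]]}}

```text
time_s: 23.47
tool_pos: [0.4631, -0.3131, -0.0086]
tool_rot: [180.0, -0.0, -0.0]
force: [-0.3, -0.0, -0.1]
grip_width: 0.0395
```

>>> {"fn": "send_rows", "kwargs": {"steps": [[[0, 0, 0], [0, 0, 0], 0.025], [[0, 0, 0], [0, 0, 0], 0.025], [[0, 0, 0], [0, 0, 0], 0.025], [[0, 0, 0], [0, 0, 0], 0.025], [[0, 0, 0], [0, 0, 0], 0.025]]}}

```text
time_s: 23.88
tool_pos: [0.4631, -0.3131, -0.0087]
tool_rot: [180.0, -0.0, 0.0]
force: [0.1, 0.0, 0.0]
grip_width: 0.0393
```

>>> {"fn": "send_rows", "kwargs": {"steps": [[[0, 0, -0.006], [0, 0, 0], 0.025], [[0, 0, -0.025], [0, 0, 0], 0.025], [[0, 0, -0.05], [0, 0, 0], 0.025], [[0, 0, -0.08], [0, 0, 0], 0.025], [[0, -0.005, -0.105], [0, 0, 0], 0.025]]}}

```text
time_s: 24.3
tool_pos: [0.4617, -0.3094, 0.0978]
tool_rot: [179.9, 0.1, -0.1]
force: [0.6, 0.4, -0.9]
grip_width: 0.0393
```

>>> {"fn": "send_rows", "kwargs": {"steps": [[[0.01, -0.015, -0.003], [0, 0, 0], 0.025], [[0.03, -0.035, -0.003], [0, 0, 0], 0.025], [[0.055, -0.06, -0.003], [0, 0, 0], 0.025], [[0.08, -0.082, -0.003], [0, 0, 0], 0.025], [[0.105, -0.103, -0.003], [0, 0, 0], 0.025]]}}

```text
time_s: 24.72
tool_pos: [0.5682, -0.2035, 0.0994]
tool_rot: [-179.9, 0.0, -0.0]
force: [0.3, -0.3, -1.3]
grip_width: 0.0391
```

>>> {"fn": "send_rows", "kwargs": {"steps": [[[0.024, -0.022, 0], [0, 0, 0], 0.025], [[0.045, -0.038, 0], [0, 0, 0], 0.025], [[0.058, -0.046, 0], [0, 0, 0], 0.025], [[0.062, -0.0495, 0], [0, 0, 0], 0.025], [[0.062, -0.0495, 0], [0, 0, 0], 0.025]]}}

```text
time_s: 25.13
tool_pos: [0.6299, -0.1545, 0.0987]
tool_rot: [180.0, 0.1, 0.1]
force: [-1.7, -0.2, -1.5]
grip_width: 0.0395
```

>>> {"fn": "send_rows", "kwargs": {"steps": [[[0, 0, 0], [0, 0, 0], 0.025], [[0, 0, 0], [0, 0, 0], 0.025], [[0, 0, 0], [0, 0, 0], 0.025], [[0, 0, 0], [0, 0, 0], 0.025], [[0, 0, 0], [0, 0, 0], 0.025]]}}

```text
time_s: 25.55
tool_pos: [0.6293, -0.1563, 0.0995]
tool_rot: [-180.0, -0.0, -0.1]
force: [0.5, -0.1, -1.6]
grip_width: 0.0391
```

```bash
python3 - <<'E'
from cell import env
from h import *
t=env.read_camera("side");o=env.get_obs();p=o["tool_pos"];print(o["grip_width"],p,o["force"])
cv2.imwrite("pics/s16.png",cv2.resize(t["pixels"][120:300,270:450,::-1],None,fx=3.3,fy=3.3,interpolation=cv2.INTER_CUBIC))
E
```

```text
0.0397859338700736 [ 0.62942937 -0.15610283  0.09946023] [-0.09258857 -0.11882565 -1.5594912 ]
```

View pics/s16.png

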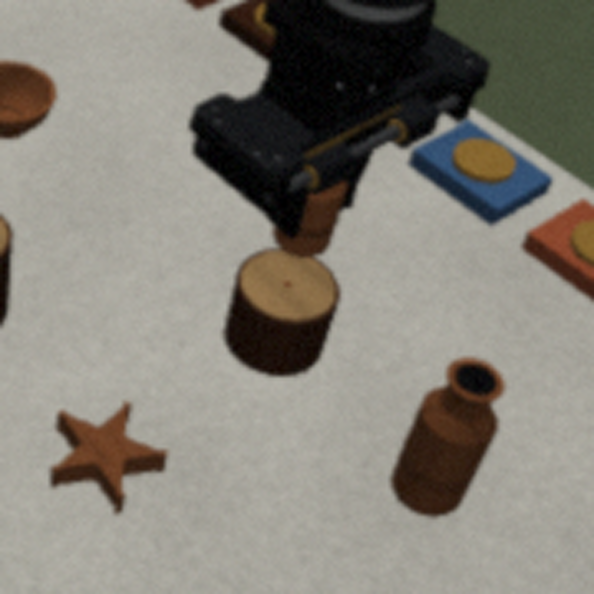

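>>> {"fn": "send_rows", "kwargs": {"steps": [[[0, 0, 0.01], [0, 0, 0], 0.025], [[0, 0, 0.02], [0, 0, 0], 0.025], [[0, 0, 0.03], [0, 0, 0], 0.025], [[0, 0, 0.038], [0, 0, 0], 0.025], [[0, 0, 0.042], [0, 0, 0], 0.025]]}}

```text
time_s: 26.02
tool_pos: [0.6285, -0.1551, 0.0549]
tool_rot: [-180.0, 0.2, 0.0]
force: [0.1, 1.0, -1.3]
grip_width: 0.0392
```

>>> {"fn": "send_rows", "kwargs": {"steps": [[[0, 0, 0.001], [0, 0, 0], 0.025], [[0, 0, 0.003], [0, 0, 0], 0.025], [[0, 0, 0.005], [0, 0, 0], 0.025], [[0, 0, 0.005], [0, 0, 0], 0.025], [[0, 0, 0.005], [0, 0, 0], 0.025]]}}

```text
time_s: 26.43
tool_pos: [0.63, -0.1557, 0.0525]
tool_rot: [180.0, -0.0, 0.0]
force: [0.0, 0.5, -1.1]
grip_width: 0.0395
```

```bash
python3 - <<'E'
from cell import env
from h import *
t=env.read_camera("side");o=env.get_obs();p=o["tool_pos"];print(o["grip_width"],p,o["force"])
cv2.imwrite("pics/s17.png",cv2.resize(t["pixels"][120:300,270:450,::-1],None,fx=3.3,fy=3.3,interpolation=cv2.INTER_CUBIC))
E
```

```text
0.03918877664549076 [ 0.6300836  -0.15565466  0.05262765] [ 1.00639046  0.82920143 -0.75226306]
```

View pics/s17.png

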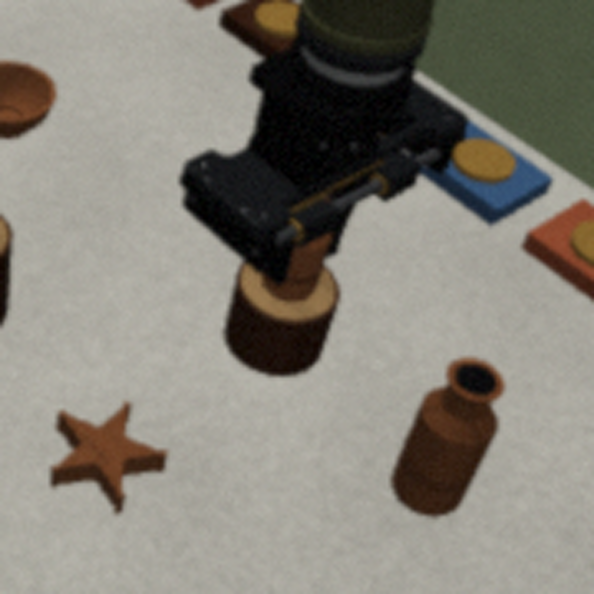

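>>> {"fn": "send_rows", "kwargs": {"steps": [[[0, 0, 0.001], [0, 0, 0], 0.025], [[0, 0, 0.001], [0, 0, 0], 0.06], [[0, 0, 0.001], [0, 0, 0], 0.087], [[0, 0, 0.001], [0, 0, 0], 0.087], [[0, 0, 0.001], [0, 0, 0], 0.087]]}}

```text
time_s: 26.9
tool_pos: [0.6301, -0.1557, 0.0516]
tool_rot: [180.0, -0.0, -0.0]
force: [0.5, 0.2, -0.2]
grip_width: 0.058
```

>>> {"fn": "send_rows", "kwargs": {"steps": [[[0, 0, 0], [0, 0, 0], 0.087], [[0, 0, 0], [0, 0, 0], 0.087], [[0, 0, 0], [0, 0, 0], 0.087], [[0, 0, 0], [0, 0, 0], 0.087], [[0, 0, -0.01], [0, 0, 0], 0.087]]}}

```text
time_s: 27.32
tool_pos: [0.6283, -0.1551, 0.0596]
tool_rot: [-180.0, 0.2, 0.0]
force: [-0.2, 0.1, -0.5]
grip_width: 0.0854
```

>>> {"fn": "send_rows", "kwargs": {"steps": [[[0, 0, -0.015], [0, 0, 0], 0.087], [[0, 0, -0.03], [0, 0, 0], 0.087], [[0, 0, -0.055], [0, 0, 0], 0.087], [[0, 0, -0.08], [0, 0, 0], 0.087], [[0, 0, -0.1], [0, 0, 0], 0.087]]}}

```text
time_s: 27.73
tool_pos: [0.6303, -0.156, 0.164]
tool_rot: [180.0, -0.1, -0.0]
force: [1.2, 0.4, 0.9]
grip_width: 0.0871
```

```bash
python3 - <<'E'
from cell import env
from h import *
from meas import blob
o=env.get_obs();print(o["tool_pos"])
t=env.read_camera("side");cv2.imwrite("pics/s18.png",cv2.resize(t["pixels"][120:300,270:450,::-1],None,fx=3.3,fy=3.3,interpolation=cv2.INTER_CUBIC))
u=proj(t,(.63,-.1555,.14));b=blob(t,(int(u[0]),int(u[1])),"v");print(u,b,b and ray(t,*b[0],.14))
E
```

```text
[ 0.63026651 -0.15601245  0.16404303]
(np.float64(363.653716594721), np.float64(181.3991757328196)) (array([363.47826087, 181.65217391]), array([361, 180,   7,   4,  23], dtype=int32)) [ 0.6290818  -0.15587221  0.14      ]
```

View pics/s18.png

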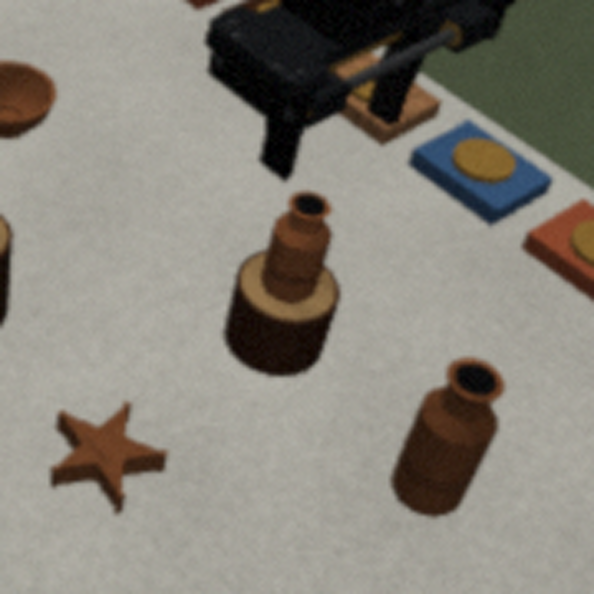

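>>> {"fn": "send_rows", "kwargs": {"steps": [[[-0.001, 0.01, 0], [0, 0, 0], 0.087], [[-0.003, 0.035, 0], [0, 0, 0], 0.087], [[-0.005, 0.07, 0], [0, 0, 0], 0.087], [[-0.007, 0.105, 0], [0, 0, 0], 0.087], [[-0.008, 0.135, 0], [0, 0, 0], 0.087]]}}

```text
time_s: 28.2
tool_pos: [0.6202, -0.2936, 0.1605]
tool_rot: [180.0, 0.1, -0.1]
force: [0.6, -0.7, 0.6]
grip_width: 0.0875
```

>>> {"fn": "send_rows", "kwargs": {"steps": [[[0, 0.015, 0], [0, 0, 0], 0.087], [[0, 0.022, 0.01], [0, 0, 0], 0.087], [[0, 0.022, 0.02], [0, 0, 0], 0.087], [[0, 0.022, 0.03], [0, 0, 0], 0.087], [[0, 0.022, 0.035], [0, 0, 0], 0.087]]}}

```text
time_s: 28.62
tool_pos: [0.6214, -0.3095, 0.123]
tool_rot: [-179.8, 0.2, 0.1]
force: [-0.1, 1.0, -0.6]
grip_width: 0.0869
```

>>> {"fn": "send_rows", "kwargs": {"steps": [[[0, 0, 0], [0, 0, 0], 0.087], [[0, 0, 0], [0, 0, 0], 0.087], [[0, 0, 0], [0, 0, 0], 0.087], [[0, 0, 0], [0, 0, 0], 0.087], [[0, 0, 0], [0, 0, 0], 0.087]]}}

```text
time_s: 29.03
tool_pos: [0.6223, -0.3125, 0.127]
tool_rot: [180.0, -0.1, 0.0]
force: [-0.4, -0.7, 0.2]
grip_width: 0.0873
```

```bash
python3 - <<'E'
from cell import env
from h import *
from meas import blob
c=env.read_camera("wrist")
o=env.get_obs();print(o["tool_pos"],o["tool_rot"])
cv2.imwrite("pics/w19.png",c["pixels"][:,:,::-1])
u=proj(c,(.6214,-.3128,.12));b=blob(c,(int(u[0]),int(u[1])),"v");print(u,b,b and ray(c,*b[0],.12))
E
```

```text
[ 0.62217615 -0.31255409  0.126897  ] [ 1.79986615e+02 -6.04012419e-02  1.80107426e-02]
(np.float64(254.40265235766694), np.float64(220.6376510789977)) (array([253.95141243, 218.28135593]), array([237, 202,  35,  33, 885], dtype=int32)) [ 0.6210817  -0.31105152  0.12      ]
```

View pics/w19.png

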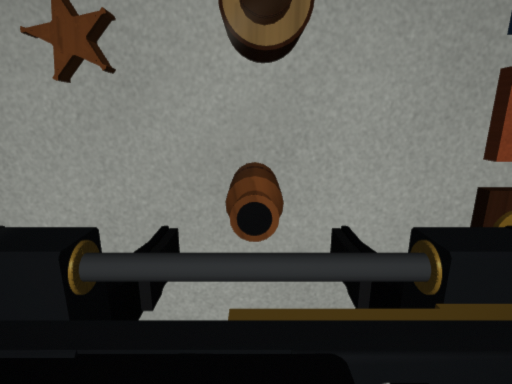

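Descend 0.099 to TCP 0.028.

>>> {"fn": "send_rows", "kwargs": {"steps": [[[-0.001, 0, 0.014], [0, 0, 0], 0.087], [[-0.001, 0, 0.03], [0, 0, 0], 0.087], [[-0.001, 0, 0.046], [0, 0, 0], 0.087], [[-0.001, 0, 0.062], [0, 0, 0], 0.087], [[-0.001, 0, 0.074], [0, 0, 0], 0.087]]}}

```text
time_s: 29.5
tool_pos: [0.6198, -0.3121, 0.0498]
tool_rot: [-179.9, 0.1, -0.0]
force: [0.3, -0.4, -0.7]
grip_width: 0.0869
```

>>> {"fn": "send_rows", "kwargs": {"steps": [[[0, 0, 0.008], [0, 0, 0], 0.087], [[0, 0, 0.015], [0, 0, 0], 0.087], [[0, 0, 0.021], [0, 0, 0], 0.087], [[0, 0, 0.025], [0, 0, 0], 0.087], [[0, 0, 0.025], [0, 0, 0], 0.087]]}}

```text
time_s: 29.92
tool_pos: [0.6206, -0.3124, 0.0266]
tool_rot: [-180.0, 0.0, 0.0]
force: [0.2, 0.0, -0.6]
grip_width: 0.0869
```

>>> {"fn": "send_rows", "kwargs": {"steps": [[[0, 0, 0], [0, 0, 0], 0.03], [[0, 0, 0], [0, 0, 0], 0.03], [[0, 0, 0], [0, 0, 0], 0.03], [[0, 0, 0], [0, 0, 0], 0.03], [[0, 0, 0], [0, 0, 0], 0.03]], "grip_force": 25}}

```text
time_s: 30.33
tool_pos: [0.6211, -0.3126, 0.0277]
tool_rot: [180.0, -0.0, 0.0]
force: [-0.3, 0.2, 0.2]
grip_width: 0.0614
```

>>> {"fn": "send_rows", "kwargs": {"steps": [[[0, 0, 0], [0, 0, 0], 0.03], [[0, 0, 0], [0, 0, 0], 0.03], [[0, 0, 0], [0, 0, 0], 0.03], [[0, 0, 0], [0, 0, 0], 0.03], [[0, 0, 0], [0, 0, 0], 0.03]]}}

```text
time_s: 30.75
tool_pos: [0.621, -0.3126, 0.0274]
tool_rot: [180.0, -0.0, 0.0]
force: [0.4, 0.4, -0.3]
grip_width: 0.047
```

>>> {"fn": "send_rows", "kwargs": {"steps": [[[0, 0, 0], [0, 0, 0], 0.03], [[0, 0, 0], [0, 0, 0], 0.03], [[0, 0, 0], [0, 0, 0], 0.03], [[0, 0, 0], [0, 0, 0], 0.03], [[0, 0, 0], [0, 0, 0], 0.03]]}}

```text
time_s: 31.17
tool_pos: [0.621, -0.3126, 0.0274]
tool_rot: [180.0, -0.0, 0.0]
force: [2.4, 0.1, 1.3]
grip_width: 0.0475
```

>>> {"fn": "send_rows", "kwargs": {"steps": [[[0, 0, -0.006], [0, 0, 0], 0.03], [[0, 0, -0.02], [0, 0, 0], 0.03], [[0, 0, -0.045], [0, 0, 0], 0.03], [[0, 0, -0.075], [0, 0, 0], 0.03], [[0, 0, -0.105], [0, 0, 0], 0.03]]}}

```text
time_s: 31.58
tool_pos: [0.62, -0.3125, 0.1337]
tool_rot: [-180.0, 0.1, -0.0]
force: [0.5, 0.1, -0.9]
grip_width: 0.0473
```

>>> {"fn": "send_rows", "kwargs": {"steps": [[[0, 0, -0.028], [0, 0, 0], 0.03], [[0, 0, -0.055], [0, 0, 0], 0.03], [[0, 0, -0.078], [0, 0, 0], 0.03], [[0, 0, -0.09], [0, 0, 0], 0.03], [[-0.002, -0.008, -0.095], [0, 0, 0], 0.03]]}}

```text
time_s: 32.0
tool_pos: [0.6187, -0.3073, 0.2303]
tool_rot: [179.8, -0.2, -0.2]
force: [-0.1, 0.1, -1.4]
grip_width: 0.0471
```

```bash
python3 - <<'E'
from cell import env
from h import *
t=env.read_camera("side");o=env.get_obs();print(o["grip_width"],o["tool_pos"],o["force"])
cv2.imwrite("pics/s20.png",cv2.resize(t["pixels"][100:300,270:470,::-1],None,fx=3,fy=3,interpolation=cv2.INTER_CUBIC))
E
```

```text
0.04763290896373086 [ 0.61894209 -0.30380739  0.22960827] [-0.38378759  1.63114068 -1.6914829 ]
```

View pics/s20.png

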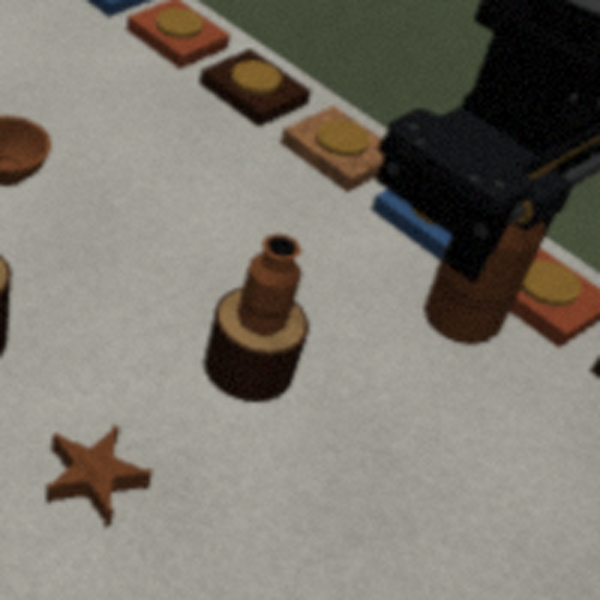

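>>> {"fn": "send_rows", "kwargs": {"steps": [[[-0.005, -0.02, 0], [0, 0, 0], 0.03], [[-0.013, -0.05, 0], [0, 0, 0], 0.03], [[-0.022, -0.085, 0], [0, 0, 0], 0.03], [[-0.031, -0.12, 0], [0, 0, 0], 0.03], [[-0.04, -0.155, 0], [0, 0, 0], 0.03]]}}

```text
time_s: 32.47
tool_pos: [0.5769, -0.1471, 0.225]
tool_rot: [-180.0, 0.2, 0.0]
force: [0.1, 1.1, 0.1]
grip_width: 0.0473
```

>>> {"fn": "send_rows", "kwargs": {"steps": [[[-0.009, -0.036, 0], [0, 0, 0], 0.03], [[-0.018, -0.072, 0], [0, 0, 0], 0.03], [[-0.027, -0.108, 0], [0, 0, 0], 0.03], [[-0.036, -0.144, 0], [0, 0, 0], 0.03], [[-0.045, -0.18, 0], [0, 0, 0], 0.03]]}}

```text
time_s: 32.88
tool_pos: [0.5315, 0.0327, 0.2257]
tool_rot: [180.0, 0.2, 0.1]
force: [-0.5, 0.2, -1.3]
grip_width: 0.0476
```

>>> {"fn": "send_rows", "kwargs": {"steps": [[[-0.009, -0.036, 0], [0, 0, 0], 0.03], [[-0.018, -0.072, 0], [0, 0, 0], 0.03], [[-0.027, -0.108, 0], [0, 0, 0], 0.03], [[-0.036, -0.144, 0], [0, 0, 0], 0.03], [[-0.044, -0.175, 0], [0, 0, 0], 0.03]]}}

```text
time_s: 33.3
tool_pos: [0.487, 0.2083, 0.2256]
tool_rot: [180.0, 0.2, 0.2]
force: [1.5, 1.1, -1.5]
grip_width: 0.0473
```

>>> {"fn": "send_rows", "kwargs": {"steps": [[[-0.009, -0.034, 0], [0, 0, 0], 0.03], [[-0.016, -0.062, 0], [0, 0, 0], 0.03], [[-0.022, -0.085, 0], [0, 0, 0], 0.03], [[-0.026, -0.1, 0], [0, 0, 0], 0.03], [[-0.0285, -0.109, 0], [0, 0, 0], 0.03]]}}

```text
time_s: 33.72
tool_pos: [0.4591, 0.3164, 0.2256]
tool_rot: [179.9, 0.1, 0.2]
force: [-0.1, 0.6, -1.8]
grip_width: 0.0476
```

>>> {"fn": "send_rows", "kwargs": {"steps": [[[0, 0, 0], [0, 0, 0], 0.03], [[0, 0, 0], [0, 0, 0], 0.03], [[0, 0, 0], [0, 0, 0], 0.03], [[0, 0, 0], [0, 0, 0], 0.03], [[0, 0, 0], [0, 0, 0], 0.03]]}}

```text
time_s: 34.13
tool_pos: [0.4621, 0.3129, 0.2275]
tool_rot: [-180.0, -0.0, -0.1]
force: [-0.5, 0.9, -1.8]
grip_width: 0.0473
```

>>> {"fn": "send_rows", "kwargs": {"steps": [[[0, 0, 0], [0, 0, 0], 0.03], [[0, 0, 0], [0, 0, 0], 0.03], [[0, 0, 0], [0, 0, 0], 0.03], [[0, 0, 0], [0, 0, 0], 0.03], [[0, 0, 0], [0, 0, 0], 0.03]]}}

```text
time_s: 34.55
tool_pos: [0.4613, 0.3144, 0.2273]
tool_rot: [-180.0, -0.0, 0.0]
force: [-0.4, 0.5, -1.6]
grip_width: 0.0479
```

```bash
python3 - <<'E'
from cell import env
from h import *
t=env.read_camera("side");o=env.get_obs();print(o["grip_width"],o["tool_pos"],o["tool_rot"],o["force"])
cv2.imwrite("pics/s21.png",cv2.resize(t["pixels"][30:230,130:330,::-1],None,fx=3,fy=3,interpolation=cv2.INTER_CUBIC))
E
```

```text
0.047053524141679 [0.46128655 0.31441203 0.22727596] [-1.79996949e+02 -5.03047956e-03  3.71878973e-03] [ 0.20390992  0.68980675 -1.48327115]
```

View pics/s21.png

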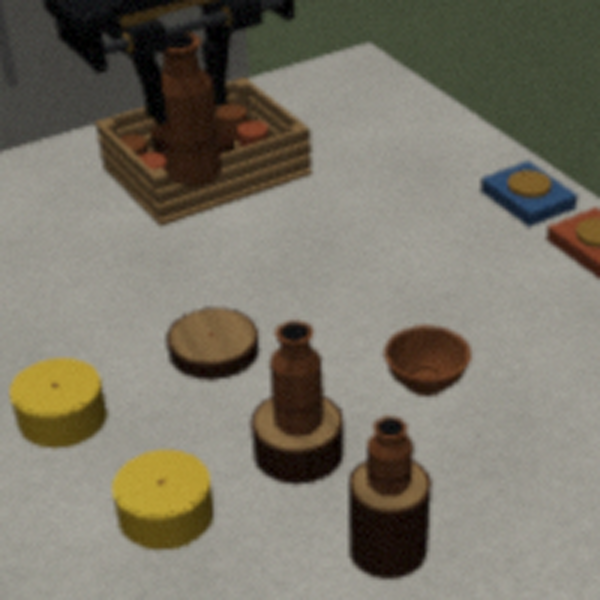

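>>> {"fn": "send_rows", "kwargs": {"steps": [[[0, 0, 0.01], [0, 0, 0], 0.03], [[0, 0, 0.03], [0, 0, 0], 0.03], [[0, 0, 0.055], [0, 0, 0], 0.03], [[0, 0, 0.08], [0, 0, 0], 0.03], [[0, 0, 0.1], [0, 0, 0], 0.03]]}}

```text
time_s: 35.02
tool_pos: [0.4604, 0.3138, 0.1247]
tool_rot: [179.9, 0.1, 0.0]
force: [-0.3, -0.6, -2.3]
grip_width: 0.0475
```

>>> {"fn": "send_rows", "kwargs": {"steps": [[[0, 0, 0.016], [0, 0, 0], 0.03], [[0, 0, 0.032], [0, 0, 0], 0.03], [[0, 0, 0.045], [0, 0, 0], 0.03], [[0, 0, 0.056], [0, 0, 0], 0.03], [[0, 0, 0.064], [0, 0, 0], 0.03]]}}

```text
time_s: 35.43
tool_pos: [0.4606, 0.3139, 0.0615]
tool_rot: [179.9, 0.1, 0.0]
force: [-0.4, -0.2, -1.8]
grip_width: 0.0473
```

>>> {"fn": "send_rows", "kwargs": {"steps": [[[0, 0, 0.005], [0, 0, 0], 0.03], [[0, 0, 0.009], [0, 0, 0], 0.03], [[0, 0, 0.012], [0, 0, 0], 0.03], [[0, 0, 0.014], [0, 0, 0], 0.03], [[0, 0, 0.015], [0, 0, 0], 0.03]]}}

```text
time_s: 35.85
tool_pos: [0.4616, 0.3146, 0.0485]
tool_rot: [-180.0, -0.0, 0.0]
force: [-0.1, -0.1, -1.3]
grip_width: 0.0476
```

```bash
python3 - <<'E'
from cell import env
from h import *
t=env.read_camera("side");o=env.get_obs();print(o["grip_width"],o["tool_pos"],o["tool_rot"],o["force"])
cv2.imwrite("pics/s22.png",cv2.resize(t["pixels"][60:200,130:330,::-1],None,fx=3,fy=3,interpolation=cv2.INTER_CUBIC))
E
```

```text
0.047382560453479494 [0.46142382 0.31453361 0.04837882] [-1.79979386e+02 -1.94551505e-02  3.48952734e-03] [-0.35497131 -0.19988738 -0.41632277]
```

View pics/s22.png

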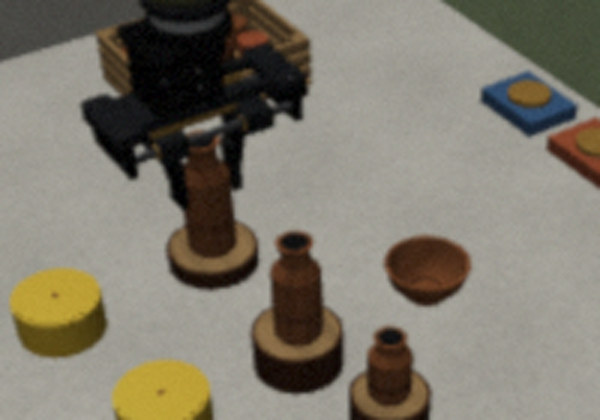

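>>> {"fn": "send_rows", "kwargs": {"steps": [[[0, 0, 0.001], [0, 0, 0], 0.03], [[0, 0, 0.001], [0, 0, 0], 0.06], [[0, 0, 0.001], [0, 0, 0], 0.087], [[0, 0, 0.001], [0, 0, 0], 0.087], [[0, 0, 0.001], [0, 0, 0], 0.087]]}}

```text
time_s: 36.32
tool_pos: [0.4616, 0.3146, 0.0477]
tool_rot: [-180.0, -0.0, -0.0]
force: [-0.4, -0.0, -0.3]
grip_width: 0.0664
```

>>> {"fn": "send_rows", "kwargs": {"steps": [[[0, 0, 0], [0, 0, 0], 0.087], [[0, 0, 0], [0, 0, 0], 0.087], [[0, 0, 0], [0, 0, 0], 0.087], [[0, 0, 0], [0, 0, 0], 0.087], [[0, 0, -0.008], [0, 0, 0], 0.087]]}}

```text
time_s: 36.73
tool_pos: [0.4602, 0.3136, 0.0541]
tool_rot: [179.9, 0.1, 0.0]
force: [-0.7, 0.2, 0.2]
grip_width: 0.086
```

>>> {"fn": "send_rows", "kwargs": {"steps": [[[0, 0, -0.015], [0, 0, 0], 0.087], [[0, 0, -0.035], [0, 0, 0], 0.087], [[0, 0, -0.065], [0, 0, 0], 0.087], [[0, 0, -0.1], [0, 0, 0], 0.087], [[0, 0, -0.135], [0, 0, 0], 0.087]]}}

```text
time_s: 37.15
tool_pos: [0.4609, 0.3139, 0.192]
tool_rot: [180.0, 0.0, -0.0]
force: [0.7, 0.5, -0.4]
grip_width: 0.0869
```

>>> {"fn": "send_rows", "kwargs": {"steps": [[[0, -0.035, -0.01], [0, 0, 0], 0.087], [[0, -0.07, -0.01], [0, 0, 0], 0.087], [[0, -0.105, -0.01], [0, 0, 0], 0.087], [[0, -0.14, -0.01], [0, 0, 0], 0.087], [[0, -0.17, -0.01], [0, 0, 0], 0.087]]}}

```text
time_s: 37.57
tool_pos: [0.4605, 0.4871, 0.201]
tool_rot: [-179.9, -0.0, 0.1]
force: [0.4, -0.6, 0.3]
grip_width: 0.0869
```

>>> {"fn": "send_rows", "kwargs": {"steps": [[[0, 0, 0], [0, 0, 0], 0.087], [[0, 0, 0], [0, 0, 0], 0.087], [[0, 0, 0], [0, 0, 0], 0.087], [[0, 0, 0], [0, 0, 0], 0.087], [[0, 0, 0], [0, 0, 0], 0.087]]}}

```text
time_s: 37.98
tool_pos: [0.4622, 0.4829, 0.201]
tool_rot: [-180.0, -0.0, -0.1]
force: [0.4, 0.4, 0.1]
grip_width: 0.0868
```

```bash
python3 - <<'E'
from cell import env
from h import *
from meas import blob
print(env.get_obs()["tool_pos"])
L=dict(v120=(.4615,.3145),v100=(.454,.1425),v60=(.455,0),v80=(.63,-.1555))
for n in ("top","side"):
    c=env.read_camera(n);im=np.ascontiguousarray(c["pixels"][:,:,::-1])
    cv2.imwrite(f"pics/{n}F.png",cv2.resize(im[100:300,90:440] if n=="top" else im[80:320,130:430],None,fx=2.2,fy=2.2,interpolation=cv2.INTER_CUBIC))
    for k,(x,y) in L.items():
        u=proj(c,(x,y,.14));b=blob(c,(int(round(u[0])),int(round(u[1]))),"v")
        print(n,k,b and ray(c,*b[0],.14)[:2].round(4),(x,y),b and b[1][2:])
E
```

```text
[0.46218354 0.48287047 0.20097902]
top v120 [0.4625 0.315 ] (0.4615, 0.3145) [11 10 91]
top v100 [0.4555 0.1414] (0.454, 0.1425) [10 10 76]
top v60 [0.4553 0.0008] (0.455, 0) [ 8  8 50]
top v80 [ 0.6302 -0.1552] (0.63, -0.1555) [ 9  8 58]
side v120 [0.4608 0.3112] (0.4615, 0.3145) [ 7  3 17]
side v100 [0.4542 0.1392] (0.454, 0.1425) [ 7  4 21]
side v60 [ 0.4538 -0.001 ] (0.455, 0) [ 6  4 17]
side v80 [ 0.629  -0.1558] (0.63, -0.1555) [ 8  5 26]
```

View pics/topF.png

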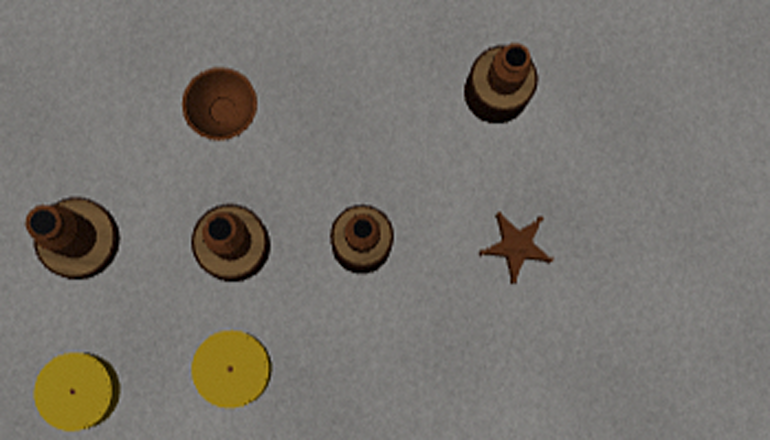

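View pics/sideF.png

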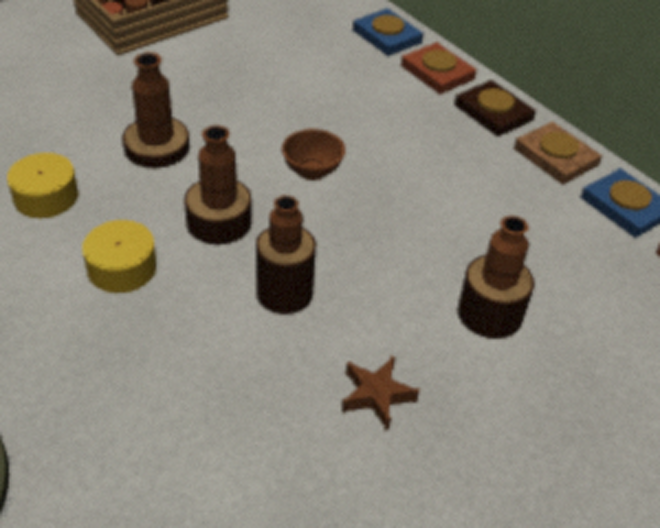

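All four vases are upright and centred to about 3 mm on both views; the mouths all fit the 0.14 m height. The bowl and star have not moved, and the arm is clear.

```bash
python3 -c "
from cell import env
print(env.sign_off())"
```

```text
the job is handed in; nothing more can be done
None
```

All four vases are standing upright in the middle of their logs: 120 on 20, 100 on 40, 80 on 60 and 60 on 80. I handed the job in at about 38 s of the 106 s allowed; the hand-in reports no verdict.

- **Placement:** in the last top and side views, each mouth lies within about 3.5 mm of its log's measured axis, against the 12 mm limit. I read the positions at a height of 0.14 m, and both views fit that, so the mouths are level.
- **Bowl and star:** they look unmoved in the pictures; I did not measure them. The arm was raised and clear of everything.
- **Disagreement – finger length:** the fingers really end about 30 mm short of the reported TCP. Because of this my first two grasps, on vase_100, closed above its body without moving it. I then allowed for the difference, and all four grasps held.
- **Disagreement – small readings:** the top and side cameras differ by 1–4 mm, so I used the mean of the two. The grip width also reads about 1 mm narrow.

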